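# Pack the two-tier specimen carrier and lock its cover

## Task

Pack the specimen carrier for transport, from the bottom up: stand every vial upright on its low deck, then seat the white tray flat on the ledges above them, then lay every petri dish flat on the tray, one each side of its handle, then seat the blue cover flat on top, and last turn both orange turnbuttons fully across the cover to lock it. There are two or three vials and one or two dishes; leave the jar and the timer where they are.

Things in the scene. Friction and masses are not known exactly. Their poses are not given: they have to be found in the camera images.
- carrier: Fixed grey two-tier carrier, 104 x 224 mm, long along y, open on its -x and +x sides, z up. Origin: centre of its underside, on the bench. Its low deck for the vials is 8 mm above the origin, clear over |x| < 40, |y| < 58 mm, with a lip 6 mm high at |x| = 40 to 44. Corner guides stand at |x| = 46 to 52, |y| = 70 to 94 mm, up to 109 mm high
- tray_seat (a point): Point on the carrier where the centre of the seated tray's underside belongs, 70 mm above the carrier's origin, axes as the carrier. Lower ledges (|y| = 58 to 81 mm) carry the tray's ends; guides and end walls leave it 4 mm play each way. Tray long along y, either way round
- cover_seat (a point): Point on the carrier where the centre of the seated cover's underside belongs, 105 mm above the carrier's origin, axes as the carrier. Upper ledges (|y| = 81 to 112 mm) carry the cover's ends; guides and turnbutton blocks (111 mm high, inner faces at |y| = 96.5 mm) leave it 4 mm play each way. Cover long along y, either way round
- tray_handle (a point): Middle of the black handle block of the loose white tray, 0.15 to 0.28 kg. Plate 84 x 154 x 5 mm, long along this point's y, with 3.5 mm lips along its long edges; handle 20 mm (x) x 14 mm (y), standing 26 mm above the plate's top; this point is 18 mm above the underside. Dishes go on the plate one each side of the handle, centres about 45 mm from it along y
- cover_handle (a point): Middle of the black handle block of the loose blue cover, 0.15 to 0.28 kg. Plate 84 x 184 x 5 mm, long along this point's y; handle 20 mm (x) x 14 mm (y), standing 26 mm above the plate's top; this point is 18 mm above the plate's underside
- button_left (a joint): Turnbutton at the carrier's +y end (orange bar 44 x 13 x 7 mm on an upright pivot, held by light friction of 0.02 N m). 0: bar points to carrier -x, clear of the cover; 1.571 (end stop): bar points to carrier -y, across the cover's end. Counter-clockwise from above closes it. Range -0.6 to 1.571
- button_right (a joint): Turnbutton at the carrier's -y end, the mirror image. 0: bar points to carrier -x, clear; 1.571 (end stop): bar points to carrier +y, across the cover's end. Clockwise from above closes it. Range -0.6 to 1.571
- button_left_peg (a point): Middle of the round upright orange peg (10 mm diameter, 22 mm high) on the left turnbutton's bar, 30 mm from the pivot; the peg's top is 142 mm above the carrier's origin, its foot at 120 mm
- button_right_peg (a point): The same peg on the right turnbutton
- button_left_hinge (a point): Pivot axis of the left turnbutton (vertical), at the height of the peg's middle; fixed at carrier y = +104 mm
- button_right_hinge (a point): Pivot axis of the right turnbutton (vertical), at the height of the peg's middle; fixed at carrier y = -104 mm
- reader_corner (a point): Nearest upper corner of the fixed white bench reader behind the work, an obstacle. From here its left side runs off in world direction (0.86, 0.52) and its front face in direction (0.52, -0.86); its body is 118 mm high, higher farther back
- jar_mid (a point): Middle of a sample jar with a yellow lid, 65 mm across, 84 mm high; a bystander
- timer_mid (a point): Middle of a white bench timer, 70 x 62 x 18 mm; a bystander
- vial_0_mid (a point): Middle of a white vial with red cap, 23 mm diameter, 53 mm high, standing, about 0.03 kg; z along its axis. May be absent
- vial_1_mid (a point): Middle of an amber vial with blue cap, 23 mm diameter, 53 mm high, standing, about 0.03 kg; z along its axis. May be absent
- vial_2_mid (a point): Middle of a white vial with green cap, 23 mm diameter, 53 mm high, standing, about 0.03 kg; z along its axis. May be absent
- dish_0_mid (a point): Middle of a round white closed petri dish, 60 mm diameter, 15 mm high, lying flat, about 0.02 kg; z up. May be absent
- dish_1_mid (a point): Middle of a round white closed petri dish, 60 mm diameter, 15 mm high, lying flat, about 0.02 kg; z up. May be absent
- tray: The tray itself; origin at the centre of its underside, axes as tray_handle
- cover: The cover itself; origin at the centre of its underside, axes as cover_handle
There are look-alikes about, which are no part of the job. What is shaped like the part that bears vial_0_mid but pink is not meant.

How it is judged (in metres and radians):
On the way, in this order (a step that is already met when the one before it is completed fails the run):
1. all vials stand upright on the low deck of the carrier (x of vial_0_mid in the frame of carrier between -0.045 and 0.045 m and y of vial_0_mid in the frame of carrier between -0.06 and 0.06 m and z of vial_0_mid in the frame of carrier between 0.029 and 0.041 m and angle between each of vial_0_mid, vial_1_mid, vial_2_mid's own z axis and vertical below 0.15 rad and x of vial_1_mid in the frame of carrier between -0.045 and 0.045 m and y of vial_1_mid in the frame of carrier between -0.06 and 0.06 m and z of vial_1_mid in the frame of carrier between 0.029 and 0.041 m and x of vial_2_mid in the frame of carrier between -0.045 and 0.045 m and y of vial_2_mid in the frame of carrier between -0.06 and 0.06 m and z of vial_2_mid in the frame of carrier between 0.029 and 0.041 m), for 0.2 s.
2. the tray is seated on the lower ledges, over the vials (all of step 1 and x of tray_handle in the frame of carrier between -0.008 and 0.008 m and y of tray_handle in the frame of carrier between -0.009 and 0.009 m and z of tray_handle in the frame of carrier between 0.085 and 0.091 m and angle between tray_handle's own z axis and vertical below 0.05 rad), for 0.2 s.
3. all dishes lie flat on the seated tray (x of tray_handle in the frame of carrier between -0.008 and 0.008 m and y of tray_handle in the frame of carrier between -0.009 and 0.009 m and z of tray_handle in the frame of carrier between 0.085 and 0.091 m and angle between tray_handle's own z axis and vertical below 0.05 rad and x of dish_0_mid in the frame of tray_handle between -0.03 and 0.03 m and y of dish_0_mid in the frame of tray_handle between -0.065 and 0.065 m and z of dish_0_mid in the frame of tray_handle between -0.009 and -0.002 m and angle between each of dish_0_mid, dish_1_mid's own z axis and vertical below 0.1 rad and x of dish_1_mid in the frame of tray_handle between -0.03 and 0.03 m and y of dish_1_mid in the frame of tray_handle between -0.065 and 0.065 m and z of dish_1_mid in the frame of tray_handle between -0.009 and -0.002 m), for 0.2 s.
4. the cover is seated on the upper ledges, over the dishes (all of step 3 and x of cover_handle in the frame of carrier between -0.008 and 0.008 m and y of cover_handle in the frame of carrier between -0.009 and 0.009 m and z of cover_handle in the frame of carrier between 0.12 and 0.126 m and angle between cover_handle's own z axis and vertical below 0.05 rad), for 0.2 s.
5. both turnbuttons lie across the cover (x of cover_handle in the frame of carrier between -0.008 and 0.008 m and y of cover_handle in the frame of carrier between -0.009 and 0.009 m and z of cover_handle in the frame of carrier between 0.12 and 0.126 m and angle between cover_handle's own z axis and vertical below 0.05 rad and value of joint each of button_left, button_right above 1.35 rad), for 0.2 s.
At the end, for the whole second after the job is handed in: Present vials stand on the low deck; tray and cover seated level on their ledges (height within 3 mm, centred within 8 mm in x, 9 mm in y); present dishes flat on the tray; both turnbuttons over 1.35 rad; all at rest (all of step 1 and all of step 3 and all of step 5 and linear speed of each of tray, cover below 0.02 m/s); the robot touches nothing.
It fails at once if the jar is moved more than 3 cm (distance of jar_mid from where it was at the start of the episode above 0.03 m).
It fails at once if the timer is moved more than 3 cm (distance of timer_mid from where it was at the start of the episode above 0.03 m).
Of vial_0, vial_1, vial_2 only 2 to 3 are there at a start; the rules pass over those that are not, and their reading is None.
Of dish_0, dish_1 only 1 to 2 are there at a start; the rules pass over those that are not, and their reading is None.
At some moment in a run one of dish_0, dish_1, cover may be knocked a few centimetres aside while the robot is not near it.
It also fails if it takes over 210 s, if anything falls off the work surface, if the arm or the gripper's body presses on something with over 40 N, if the wrist force passes 120 N, or if a joint passes its speed limit or range.

## Robot

A 6-joint arm with a two-finger parallel gripper is mounted at the origin on a cart in front of the work surface, level with it; the furniture and walls round the work are solid. World frame = base frame: x ahead of the robot, y to its left, z up, the work surface at z = 0. Lengths are in m, angles in degrees, forces in N, time in s.
With the tool pointing down it reaches from about 0.325 to 0.875 m from the base axis. Payload 4.4 kg.
Tool frame: the origin (TCP) lies between the finger pads; the fingertips stand robot.tip_reach ahead of it and the grasp point (between the pads) lies 8 mm behind it (robot.tip_reach is the distance from the TCP to the fingertips, in m); z points along the fingers, y is the line along which they close (so a half turn about z gives the same grasp; the last joint's range is limited). The gripper opens to 85 mm and grips with 20 to 120 N. Pads are 22 mm wide; open, the fingers measure 114 mm over their backs; the gripper's body (76 mm by 85 mm) begins 54 mm behind the grasp point. The pads swing forward as they close: fully open they stand 13 mm farther back than shut.
Start: joints at [58.127, 11.837, 88.321, -0, 79.842, -8.623], TCP at [0.227, 0.528, 0.242] pointing down, gripper open.
Joint ranges: [-156.59, 156.59], [-49.26, 127.26], [12.9, 141.05], [-63.56, 243.56], [4.71, 150.69], [-161.64, 161.64]. Speed limits (degrees/s): [159.86, 159.86, 180, 180, 180, 180].

## Interface

Orientations are given as a 3x3 rotation matrix whose columns are the frame's x, y, z axes.
In Python, from plant import robot, viewer, ticket, finder gives the robot as it stands.
- The arm moves only by the tool apply_moves, never from a script. Its argument "moves" is a list of rows, each a list of 5 numbers: the shift along the tool's x, y, z in m, then the turn about the tool's z in rad, then the gripper's target within -1 to 1 (shut at 1, half-way at 0, fully open at -1). In form: [[dx, dy, dz, spin, hand], ...]. A call has 1 to 20 rows; each row is the pose to reach, as a shift and turn from the pose commanded when the call began, along the tool's axes at that moment; what a row does not reach only later rows make up. A row lasts 1/12 s, in which the tool goes at most 41.7 mm and 7.16 degrees, less where a joint would pass 70% of its speed; a pose out of reach is approached as far as the arm can. A call with a gripper value outside its range is refused whole. The fingers move at their own pace and stop on an object; the grip force is fixed at half the most. Time passes only in rows, so rows that repeat a pose let the fingers close. It gives the time, the measured TCP pose, the force, the opening and the grip force at its end, in the units of the state.
- robot.observe(): the state, without advancing time (a new reading comes with each control period).
- viewer.camera(name): name is "side" or "top"; returns the picture (400x640x3 uint8, blue, green, red); there is no depth.
- viewer.get_calibration(name): a dict with "fx", "fy", "cx", "cy" (pixels), "view" (4x4, takes a point from world to camera coordinates). Camera axes: x right, y down, z forward; pixel columns grow to the right and rows downward; lengths in m; the calibration is good to about 2 mm. A picture is of the moment at which its call begins. get_calibration takes no time and is no camera call.
- ticket.finish_job(): hands the job in; it is judged then, once.
Trained networks look in the newest picture that a camera, given by its name, has taken for a name from the list of things; names that differ only in an ending like _2 or _b are one class to them, and where a whole thing is asked for, a point or a joint stands for the part that bears it (a point fixed in the world has none). Each returns a list of dicts, best first, with "conf" (0 to 1); they miss things now and then, are a little off and sometimes report something else, mostly with a low value. They report only what shows in the picture. A call takes as long as a camera call. They do not tell look-alikes from the thing itself.
- finder.masks_of(name, camera): "pixels" (400x640 bool, what is visible of it) and "bbox" ([centre column, centre row, width, height] in pixels, round what is visible of it).
The state is a dict: "time_s": time; "joint_positions": joint angles; "qd": joint speeds; "effort": joint torques, N m; "ee_pos": TCP position; "ee_rot": TCP orientation; "contact_force": force on the tool from outside, world axes, zero at the start; "moment": the same for the moment, N m; "grip_width": opening from 0.0 (shut) to 1.0 (fully open); "finger_force": force on a finger pad.
Only numpy, scipy, OpenCV 4.12 (cv2) and the standard library are available. Lean on these libraries where they do the work, as an engineer would, in place of code of your own. Each camera call takes 0.05 s, during which the arm holds its last target. There are 200 camera calls.

## Working session

There is one attempt and no reset: what is moved stays moved. The work goes in short steps, Python scripts to look and compute and a tool call to move; the robot and the scene stay as the last step left them, time stands still between calls to the robot, and variables do not carry over. Pictures are saved under pics/ and viewed, at most 16 in all, crops included, and the job is handed in when it is done.

Besides the shell and the picture viewer there is one more tool, called after "Call:" by a JSON object that holds its "op" and its "data". apply_moves: Moves the arm, as the interface text tells. Its arguments: {"type":"object","properties":{"moves":{"type":"array"}},"required":["moves"]}

```bash
mkdir -p pics; ls; python3 - <<'E'
from plant import robot,viewer,finder
import cv2,numpy as np
s=robot.observe();print({k:np.round(v,3).tolist() for k,v in s.items()},robot.tip_reach)
for n in("side","top"):
    im=viewer.camera(n);cv2.imwrite(f"pics/{n}0.png",im)
    c=viewer.get_calibration(n);print(n,c["fx"],c["fy"],c["cx"],c["cy"],np.round(c["view"],3).tolist())
E
```

```text
pics
{'time_s': 0.0, 'joint_positions': [58.129, 11.884, 88.404, 0.0, 79.84, -8.623], 'qd': [-0.016, -0.019, -0.059, 0.044, -0.111, -0.035], 'effort': [0.001, -38.303, -29.16, -0.0, 0.01, 0.0], 'ee_pos': [0.227, 0.528, 0.241], 'ee_rot': [[-0.919, 0.395, -0.001], [0.395, 0.919, -0.002], [0.0, -0.002, -1.0]], 'contact_force': [-0.712, -0.155, 0.295], 'moment': [-0.017, -0.009, -0.012], 'finger_force': 0.0, 'grip_width': 1.001} 0.011
side 400.71013732168433 400.71013732168433 317.96006280113545 199.44266608752997 [[0.837, -0.548, 0.004, -0.566], [-0.203, -0.317, -0.926, 0.142], [0.509, 0.774, -0.377, 0.909], [0.0, 0.0, 0.0, 1.0]]
top 502.3492133061379 502.3492133061379 315.20328418681635 206.46357992171272 [[0.015, -1.0, 0.02, -0.24], [-0.98, -0.018, -0.196, 0.556], [0.196, -0.017, -0.98, 1.534], [0.0, 0.0, 0.0, 1.0]]
```

View pics/top0.png

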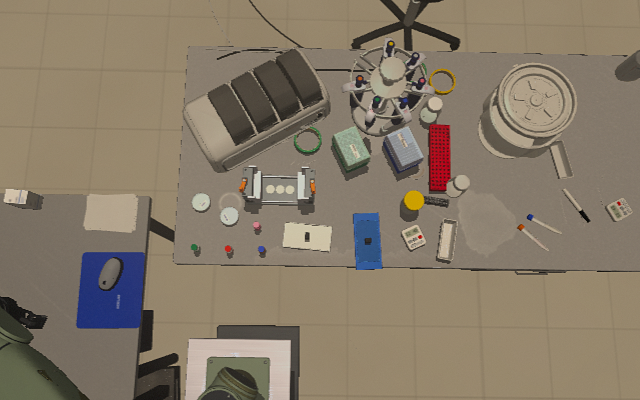

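View pics/side0.png

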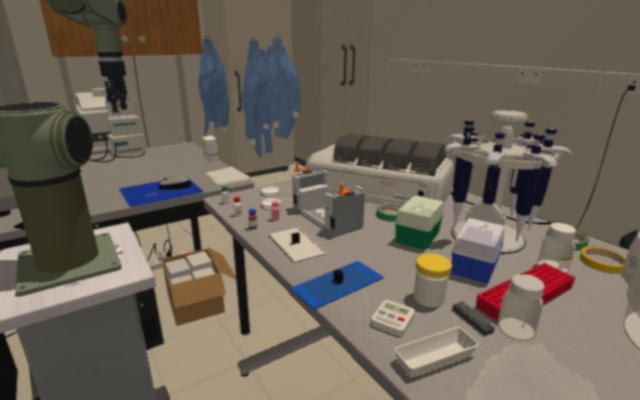

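The top view shows the vials: green (194,248), red (228,250) and blue (262,250). The pink look-alike is at (256,227). Dishes are at (201,202) and (229,216), with a faint ring at (229,202). The carrier is at (280,188), tray at (307,237), cover at (368,241), jar at (414,200) and timer at (413,237). The side view agrees with this.

```bash
cat > h.py <<'E'
from plant import robot,viewer,finder,ticket
import cv2,numpy as np
def ray(n,u,v):
    c=viewer.get_calibration(n);V=np.array(c["view"]);R=V[:3,:3]
    return -R.T@V[:3,3],R.T@np.array([(u-c["cx"])/c["fx"],(v-c["cy"])/c["fy"],1])
def atz(n,u,v,z):
    o,d=ray(n,u,v);return o+d*(z-o[2])/d[2]
def proj(n,p):
    c=viewer.get_calibration(n);V=np.array(c["view"]);q=V[:3,:3]@np.asarray(p)+V[:3,3]
    return np.array([c["cx"]+c["fx"]*q[0]/q[2],c["cy"]+c["fy"]*q[1]/q[2]])
def find(name,cam,z,minc=.2):
    out=[]
    for m in finder.masks_of(name,cam):
        if m["conf"]<minc: continue
        v,u=np.nonzero(m["pixels"]);
        if len(u)==0: continue
        r=cv2.minAreaRect(np.c_[u,v].astype(np.float32))
        p=atz(cam,u.mean(),v.mean(),z)
        print(name,cam,round(m["conf"],2),len(u),"px",np.round([u.mean(),v.mean()],1),"bbox",np.round(m["bbox"],0),"xyz",np.round(p,4),"rect",np.round(r[1],1),round(r[2],1))
        out.append((m,p))
    return out
def crop(n,im,u0,u1,v0,v1,f,fn):
    cv2.imwrite("pics/"+fn,cv2.resize(im[v0:v1,u0:u1],None,fx=f,fy=f,interpolation=cv2.INTER_CUBIC))
E
python3 - <<'E'
from h import *
im=viewer.camera("top")
crop("top",im,178,338,155,275,5,"c1.png")
for n,z in [("vial_0_mid",.027),("vial_1_mid",.027),("vial_2_mid",.027),("dish_0_mid",.0075),("tray",.003),("tray_handle",.018),("cover",.003),("carrier",.05),("button_left",.12),("button_right",.12),("jar_mid",.04),("timer_mid",.018)]:
    find(n,"top",z)
E
```

```text
vial_2_mid top 0.52 38 px [195.4 247.4] bbox [196. 248.   9.   4.] xyz [0.4267 0.1454 0.027 ] rect [5. 7.] 90.0
vial_2_mid top 0.23 1450 px [367.4 241.9] bbox [367. 242.  33.  54.] xyz [ 0.4536 -0.3997  0.027 ] rect [56.3 26.9] 86.9
dish_0_mid top 0.54 266 px [200.7 201.4] bbox [201. 202.  20.  16.] xyz [0.5797 0.1417 0.0075] rect [17. 18.] 90.0
tray top 0.65 1212 px [307.3 236.4] bbox [309. 236.  49.  33.] xyz [ 0.4715 -0.2077  0.003 ] rect [47.6 25.9] 6.0
tray_handle top 0.7 1224 px [307.1 236.2] bbox [308. 238.  49.  30.] xyz [ 0.4699 -0.2071  0.018 ] rect [47.7 25.9] 5.7
tray_handle top 0.45 2419 px [278.  187.2] bbox [275. 185.  76.  38.] xyz [ 0.6297 -0.1093  0.018 ] rect [76.1 38.8] 1.1
cover top 0.85 1438 px [367.4 241.1] bbox [366. 240.  30.  57.] xyz [ 0.4596 -0.4027  0.003 ] rect [56.6 26. ] 86.8
cover top 0.63 1181 px [307.3 236.6] bbox [308. 238.  47.  29.] xyz [ 0.4709 -0.2079  0.003 ] rect [47.4 26.4] 6.3
carrier top 0.83 2369 px [277.9 187.1] bbox [277. 184.  77.  41.] xyz [ 0.6223 -0.1107  0.05  ] rect [75.1 38.7] 1.1
carrier top 0.44 35 px [261.7 250.1] bbox [262. 2
[... 191 characters left out ...]
eft top 0.62 51 px [242.2 185.7] bbox [240. 187.  10.  14.] xyz [ 0.6077 -0.0058  0.12  ] rect [ 4.4 12. ] 18.4
jar_mid top 0.93 445 px [412.  201.6] bbox [414. 203.  27.  21.] xyz [ 0.5851 -0.5429  0.04  ] rect [20.5 25.5] 45.0
jar_mid top 0.61 2325 px [278.3 187.4] bbox [277. 186.  75.  38.] xyz [ 0.6239 -0.1115  0.04  ] rect [74.2 38.4] 2.1
jar_mid top 0.31 372 px [413.3 236.5] bbox [414. 237.  27.  25.] xyz [ 0.4718 -0.5447  0.04  ] rect [20.6 18.3] 63.4
timer_mid top 0.61 2402 px [278.  187.3] bbox [275. 185.  78.  39.] xyz [ 0.6294 -0.1091  0.018 ] rect [75.2 38.5] 2.2
timer_mid top 0.59 432 px [413.3 236.7] bbox [415. 237.  27.  24.] xyz [ 0.4743 -0.5493  0.018 ] rect [21.9 19.7] 63.4
```

View pics/c1.png

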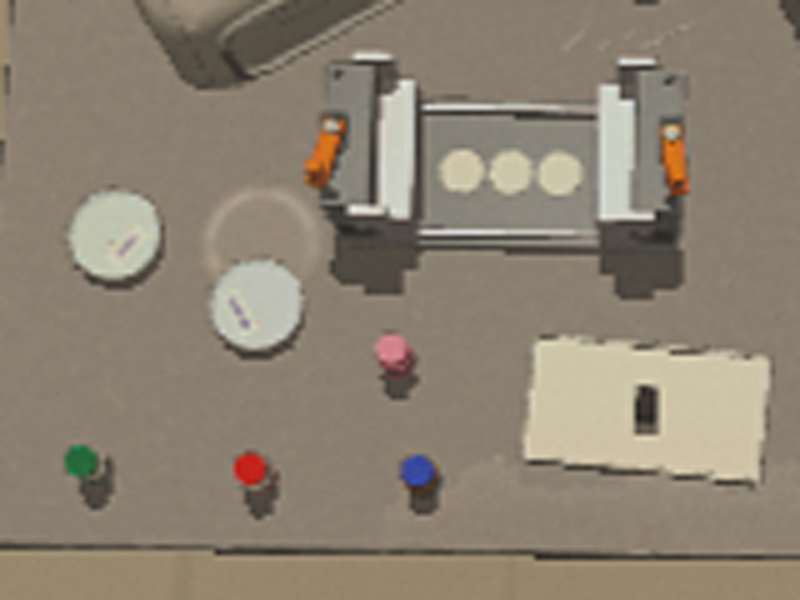

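Listing candidates in full-picture pixels:
- **Vials:** red cap (228,249), blue cap (262,249) and green cap (194,247). The pink one at (257,225) is excluded by the description.
- **Dishes:** (201,202) and (229,216). The faint ring at (231,202) is only a stain.
- **Tray and cover:** tray at (307,236), cover at (367,241).

All three vials and both dishes are present.

```bash
cat >> h.py <<'E'
def blob(im,lo,hi,box=None):
    h=cv2.inRange(cv2.cvtColor(im,cv2.COLOR_BGR2HSV),np.array(lo),np.array(hi))
    m=np.zeros_like(h)
    u0,u1,v0,v1=box or (0,640,0,400);m[v0:v1,u0:u1]=h[v0:v1,u0:u1]
    n,l,s,c=cv2.connectedComponentsWithStats(m);k=1+np.argmax(s[1:,4]) if n>1 else 0
    return c[k],s[k],np.argwhere(l==k)[:,::-1].astype(np.float32)
E
python3 - <<'E'
from h import *
from scipy.optimize import least_squares
im=viewer.camera("top")
C=lambda u,v:np.array([178+(u-2)/5,155+(v-2)/5])
mod=[(.049,.082,.109),(.049,-.082,.109),(-.049,.082,.109),(-.049,-.082,.109),(0,0,.008)]
px=[C(372,57),C(637,63),C(378,211),C(632,217),C(510,172)]
def P(t,m): c,s=np.cos(t[2]),np.sin(t[2]);return np.array([t[0]+c*m[0]-s*m[1],t[1]+s*m[0]+c*m[1],m[2]])
f=lambda t:np.concatenate([proj("top",P(t,m))-p for m,p in zip(mod,px)])
r=least_squares(f,[.62,-.11,0]);print("carrier",r.x,np.round(r.fun,1))
for n,lo,hi,b in [("red",(0,150,100),(8,255,255),(215,240,238,262)),("green",(60,100,40),(90,255,255),(180,210,238,262)),("blue",(105,120,60),(125,255,255),(250,275,238,262))]:
    c,s,pts=blob(im,lo,hi,b);print(n,np.round(c,1),s,np.round(atz("top",*c,.051),4))
for n,lo,hi,b,z in [("dishA",(0,0,170),(180,60,255),(185,215,190,218),.013),("dishB",(0,0,170),(180,60,255),(216,245,204,230),.013),("tray",(0,0,170),(180,90,255),(280,335,218,255),.006),("cover",(100,120,50),(120,255,255),(345,390,208,275),.005),
  ("trayH",(0,0,0),(180,255,75),(299,315,228,245),.026),("coverH",(0,0,0),(180,255,75),(358,378,230,250),.026),("btnL",(5,150,150),(20,255,255),(236,250,170,200),.12),("btnR",(5,150,150),(20,255,255),(306,320,170,200),.12)]:
    c,s,pts=blob(im,lo,hi,b);R=cv2.minAreaRect(pts);q=cv2.boxPoints(R);w=np.array([atz("top",*k,z)[:2] for k in q]);
    e=[w[1]-w[0],w[2]-w[1]];e=max(e,key=np.linalg.norm)
    print(n,np.round(c,1),s[4],np.round(atz("top",*c,z),4),"rectc",np.round(w.mean(0),4),"long",np.round(np.linalg.norm(e),3),"ang(y->long)",np.round(np.degrees(np.arctan2(-e[0],e[1])),1))
E
```

```text
carrier [ 0.62501211 -0.11554357  0.00573433] [ 0.4  0.1  0.2 -0.3 -1.9  0.2  0.8 -0.3  0.5  0.3]
red [227.5 248.4] [225 246   6   6  31] [0.4226 0.0403 0.051 ]
green [193.6 246.6] [191 244   6   6  29] [0.4266 0.1459 0.051 ]
blue [260.9 248.5] [258 246   6   6  27] [ 0.4242 -0.0635  0.051 ]
dishA [200.5 201.4] 228 [0.5786 0.1412 0.013 ] rectc [0.5783 0.1412] long 0.055 ang(y->long) -178.9
dishB [229.2 215.3] 233 [0.5343 0.0462 0.013 ] rectc [0.5338 0.0467] long 0.056 ang(y->long) 92.6
tray [307.  236.2] 1108 [ 0.4715 -0.2069  0.006 ] rectc [ 0.4725 -0.2066] long 0.153 ang(y->long) 175.2
cover [366.9 241.1] 1383 [ 0.4591 -0.401   0.005 ] rectc [ 0.4606 -0.4007] long 0.183 ang(y->long) 93.1
trayH [306.6 236. ] 27 [ 0.4693 -0.2055  0.026 ] rectc [ 0.471  -0.2051] long 0.023 ang(y->long) 91.0
coverH [367.4 240.9] 40 [ 0.4571 -0.3999  0.026 ] rectc [ 0.4567 -0.4003] long 0.019 ang(y->long) 89.6
btnL [242.2 185.1] 32 [ 0.6098 -0.0058  0.12  ] rectc [ 0.6101 -0.0051] long 0.024 ang(y->long) -105.5
btnR [312.7 186.9] 30 [ 0.6084 -0.2215  0.12  ] rectc [ 0.6063 -0.2215] long 0.03 ang(y->long) 98.8
```

Call:
{"op": "apply_moves", "data": {"moves": [[-0.372,-0.371,0.12,1.165,0],[-0.372,-0.371,0.12,1.165,0],[-0.372,-0.371,0.12,1.165,0],[-0.372,-0.371,0.12,1.165,0],[-0.372,-0.371,0.12,1.165,0],[-0.372,-0.371,0.12,1.165,0],[-0.372,-0.371,0.12,1.165,0],[-0.372,-0.371,0.12,1.165,0],[-0.372,-0.371,0.12,1.165,0],[-0.372,-0.371,0.12,1.165,0],[-0.372,-0.371,0.12,1.165,0],[-0.372,-0.371,0.12,1.165,0],[-0.372,-0.371,0.12,1.165,0],[-0.372,-0.371,0.12,1.165,0],[-0.372,-0.371,0.12,1.165,0],[-0.372,-0.371,0.12,1.165,0],[-0.372,-0.371,0.12,1.165,0]]}}

```text
time_s: 2.22
ee_pos: [0.422, 0.0416, 0.1225]
ee_rot: [[-0.001, 1.0, 0.0], [1.0, 0.001, 0.0], [0.0, 0.0, -1.0]]
contact_force: [-0.4, 0.0, 0.3]
grip_width: 0.501
finger_force: 0.0
```

```bash
python3 - <<'E'
from h import *
s=robot.observe();print(s["ee_pos"],np.round(s["ee_rot"],3).tolist(),s["grip_width"],robot.tip_reach,s["time_s"])
a=viewer.camera("top");b=viewer.camera("side")
A=a[150:270,178:298];B=b[130:250,190:310]
cv2.imwrite("pics/c2.png",np.hstack([cv2.resize(k,(390,390),interpolation=cv2.INTER_CUBIC) for k in(A,B)]))
for n,lo,hi,bx in [("red",(0,150,90),(8,255,255),(215,260,190,225)),("green",(60,100,40),(90,255,255),(200,240,175,210))]:
    c,s,p=blob(b,lo,hi,bx);print(n,"side",np.round(c,1),s[4],np.round(atz("side",*c,.047),4))
E
```

```text
[0.42202658 0.04157235 0.12246668] [[-0.001, 1.0, 0.0], [1.0, 0.001, 0.0], [0.0, 0.0, -1.0]] 0.5011774199065353 0.011 2.2167
red side [236.5 199.2] 13 [0.426  0.0395 0.047 ]
green side [224.  187.9] 11 [0.4296 0.1455 0.047 ]
```

View pics/c2.png

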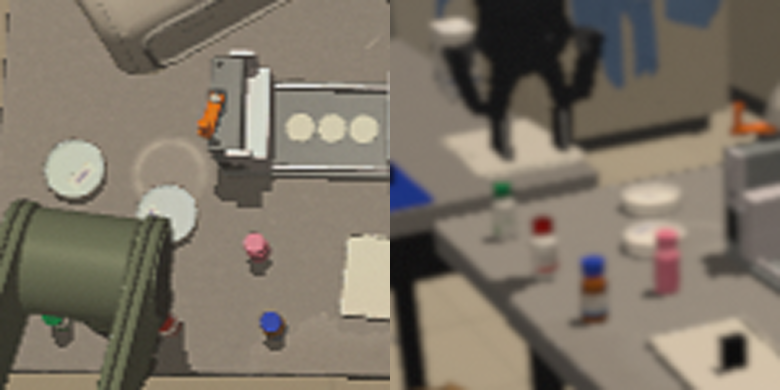

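The side crop shows the fingers straddling the line above the red vial (236,199). All caps are where I expected them. Next I grasp the vial and carry it over.

Call:
{"op": "apply_moves", "data": {"moves": [[-0.002,0.002,0.04,0,0],[-0.002,0.002,0.07,0,0],[-0.002,0.002,0.0865,0,0],[-0.002,0.002,0.0865,0,0],[-0.002,0.002,0.0865,0,1],[-0.002,0.002,0.0865,0,1],[-0.002,0.002,0.0865,0,1],[-0.002,0.002,0.0865,0,1],[-0.002,0.002,0.0865,0,1],[-0.002,0.002,0.05,0,1],[-0.002,0.002,0.01,0,1],[-0.002,0.002,-0.03,0,1],[-0.002,0.002,-0.06,0,1]]}}

```text
time_s: 3.4
ee_pos: [0.4254, 0.0384, 0.186]
ee_rot: [[0.0, 1.0, 0.004], [1.0, -0.0, -0.001], [-0.001, 0.004, -1.0]]
contact_force: [2.1, -0.3, -0.2]
grip_width: 0.224
finger_force: 58.9
```

```bash
python3 - <<'E'
from h import *
s=robot.observe();p=s["ee_pos"];print(p,s["grip_width"]*85,s["finger_force"],robot.tip_reach)
b=viewer.camera("side")
u,v=proj("side",p).astype(int);print(u,v)
crop("side",b,u-50,u+50,v-37,v+38,6,"c3.png")
for dz in(0,-.011,-.03):print(dz,(proj("side",p+[0,0,dz])-[u-50,v-37])*6)
E
```

```text
[0.4254455  0.0384339  0.18598709] 19.063015264804168 58.87813277084206 0.011
232 151
0 [304.20213346 226.56698977]
-0.011 [306.05351177 250.14476301]
-0.03 [309.21838687 290.45025184]
```

View pics/c3.png

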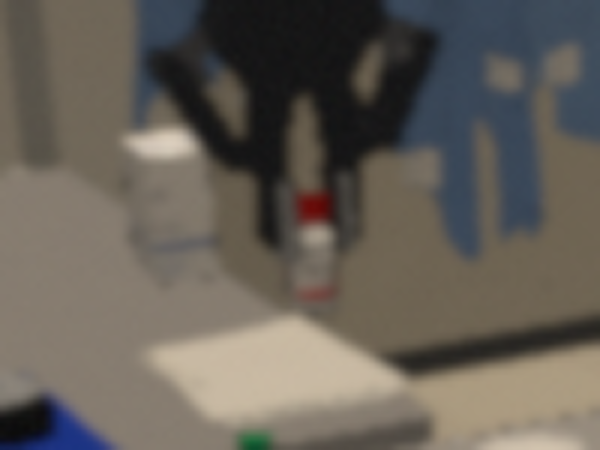

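The side crop shows the red vial held upright in the pads, with the fingertips near row 250 and the vial's bottom near row 298.

Call:
{"op": "apply_moves", "data": {"moves": [[-0.186,0.2,0,0,1],[-0.186,0.2,0,0,1],[-0.186,0.2,0,0,1],[-0.186,0.2,0,0,1],[-0.186,0.2,0,0,1],[-0.186,0.2,0,0,1],[-0.186,0.2,0,0,1],[-0.186,0.2,0,0,1],[-0.186,0.2,0.04,0,1],[-0.186,0.2,0.08,0,1],[-0.186,0.2,0.1,0,1],[-0.186,0.2,0.1,0,1],[-0.186,0.2,0.1,0,1],[-0.186,0.2,0.1,0,1]]}}

```text
time_s: 4.62
ee_pos: [0.6256, -0.1476, 0.0844]
ee_rot: [[-0.0, 1.0, 0.003], [1.0, 0.0, -0.001], [-0.001, 0.003, -1.0]]
contact_force: [0.2, -0.4, 0.2]
grip_width: 0.223
finger_force: 58.9
```

Call:
{"op": "apply_moves", "data": {"moves": [[0,0,0.025,0,1],[0,0,0.039,0,1],[0,0,0.039,0,1],[0,0,0.039,0,1],[0,0,0.039,0,0],[0,0,0.039,0,0],[0,0,0.039,0,0],[0,0,0,0,0],[0,0,-0.04,0,0],[0,0,-0.06,0,0],[0.084,-0.2,-0.06,0,0],[0.084,-0.2,-0.06,0,0],[0.084,-0.2,-0.06,0,0],[0.084,-0.2,-0.06,0,0],[0.084,-0.2,-0.06,0,0],[0.084,-0.2,-0.03,0,0],[0.084,-0.2,0,0,0],[0.084,-0.2,0,0,0],[0.084,-0.2,0,0,0]]}}

```text
time_s: 6.2
ee_pos: [0.4231, -0.0629, 0.0817]
ee_rot: [[-0.0, 1.0, -0.003], [1.0, 0.0, 0.001], [0.001, -0.003, -1.0]]
contact_force: [1.0, -1.5, 0.6]
grip_width: 0.5
finger_force: 0.0
```

```bash
python3 - <<'E'
from h import *
a=viewer.camera("top");b=viewer.camera("side")
for n,lo,hi,bx in [("red",(0,150,90),(8,255,255),(270,300,170,210))]:
    c,s,p=blob(a,lo,hi,bx);print(n,"top",np.round(c,1),s[4],np.round(atz("top",*c,.059),4))
c,s,p=blob(b,(105,130,40),(125,255,255),(235,265,205,228));print("blue side",c,s[4],np.round(atz("side",*c,.047),4))
cv2.imwrite("pics/c4.png",np.hstack([cv2.resize(k,(390,390),interpolation=cv2.INTER_CUBIC) for k in(a[150:230,240:320],b[150:250,250:350])]))
E
```

```text
red top [288.8 185.6] 28 [ 0.6257 -0.1459  0.059 ]
blue side [252.  211.5] 16 [ 0.4267 -0.064   0.047 ]
```

View pics/c4.png

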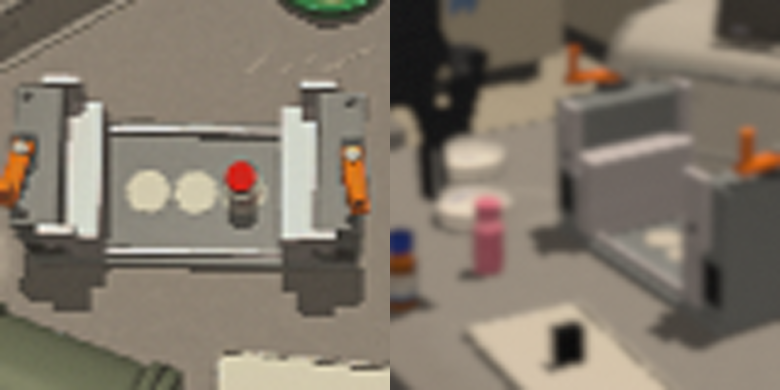

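Red stands on the right-hand spot, its cap at about (289,185). Next is blue.

Call:
{"op": "apply_moves", "data": {"moves": [[-0.001,0.002,0.02,0,0],[-0.001,0.002,0.046,0,0],[-0.001,0.002,0.046,0,0],[-0.001,0.002,0.046,0,1],[-0.001,0.002,0.046,0,1],[-0.001,0.002,0.046,0,1],[-0.001,0.002,0.046,0,1],[-0.001,0.002,0.046,0,1],[-0.001,0.002,0.006,0,1],[-0.001,0.002,-0.034,0,1],[-0.001,0.002,-0.074,0,1],[-0.001,0.002,-0.1,0,1],[-0.053,0.202,-0.1,0,1],[-0.053,0.202,-0.1,0,1],[-0.053,0.202,-0.1,0,1],[-0.053,0.202,-0.1,0,1],[-0.053,0.202,-0.1,0,1],[-0.053,0.202,-0.05,0,1],[-0.053,0.202,-0.01,0,1],[-0.053,0.202,-0.01,0,1]]}}

```text
time_s: 7.97
ee_pos: [0.6212, -0.1148, 0.0845]
ee_rot: [[0.0, 1.0, -0.014], [1.0, -0.0, 0.004], [0.004, -0.014, -1.0]]
contact_force: [-2.1, 1.1, -2.8]
grip_width: 0.223
finger_force: 58.6
```

Call:
{"op": "apply_moves", "data": {"moves": [[0,0,0,0,1],[0,0,0,0,1],[0,0,0,0,1],[0,0,0,0,1]]}}

```text
time_s: 8.3
ee_pos: [0.6284, -0.1171, 0.096]
ee_rot: [[-0.0, 1.0, 0.006], [1.0, 0.0, -0.002], [-0.002, 0.006, -1.0]]
contact_force: [0.8, -0.6, 0.4]
grip_width: 0.226
finger_force: 58.6
```

Call:
{"op": "apply_moves", "data": {"moves": [[0,-0.002,0.03,0,1],[0,-0.002,0.047,0,1],[0,-0.002,0.047,0,1],[0,-0.002,0.047,0,1],[0,-0.002,0.047,0,0],[0,-0.002,0.047,0,0],[0,-0.002,0.047,0,0],[0,-0.002,0.01,0,0],[0,-0.002,-0.03,0,0],[0,-0.002,-0.06,0,0],[0.262,-0.199,-0.06,0,0],[0.262,-0.199,-0.06,0,0],[0.262,-0.199,-0.06,0,0],[0.262,-0.199,-0.06,0,0],[0.262,-0.199,-0.06,0,0],[0.262,-0.199,-0.06,0,0],[0.262,-0.199,-0.06,0,0],[0.262,-0.199,-0.06,0,0],[0.262,-0.199,-0.02,0,0],[0.262,-0.199,0.01,0,0]]}}

```text
time_s: 9.97
ee_pos: [0.428, 0.1477, 0.0837]
ee_rot: [[-0.004, 1.0, 0.007], [1.0, 0.004, 0.001], [0.001, 0.007, -1.0]]
contact_force: [-0.2, -1.2, -0.3]
grip_width: 0.498
finger_force: 0.0
```

Call:
{"op": "apply_moves", "data": {"moves": [[0,0,0.02,0,0],[0,0,0.047,0,0],[0,0,0.047,0,0],[0,0,0.047,0,1],[0,0,0.047,0,1],[0,0,0.047,0,1],[0,0,0.047,0,1],[0,0,0.047,0,1],[0,0,0.007,0,1],[0,0,-0.034,0,1],[0,0,-0.074,0,1],[0,0,-0.1,0,1],[-0.231,0.197,-0.1,0,1],[-0.231,0.197,-0.1,0,1],[-0.231,0.197,-0.1,0,1],[-0.231,0.197,-0.1,0,1],[-0.231,0.197,-0.1,0,1],[-0.231,0.197,-0.1,0,1],[-0.231,0.197,-0.1,0,1],[-0.231,0.197,-0.1,0,1]]}}

```text
time_s: 11.63
ee_pos: [0.6277, -0.0909, 0.1832]
ee_rot: [[0.004, 1.0, 0.004], [1.0, -0.004, -0.003], [-0.003, 0.004, -1.0]]
contact_force: [-0.7, -0.3, 0.1]
grip_width: 0.227
finger_force: 58.7
```

Call:
{"op": "apply_moves", "data": {"moves": [[0,0,0.04,0,1],[0,0,0.08,0,1],[0,0,0.09,0,1],[0,0,0.09,0,1],[0,0,0.09,0,1]]}}

```text
time_s: 12.05
ee_pos: [0.6241, -0.085, 0.0927]
ee_rot: [[-0.0, 1.0, -0.001], [1.0, 0.0, 0.0], [0.0, -0.001, -1.0]]
contact_force: [-0.3, -0.1, 0.8]
grip_width: 0.222
finger_force: 58.7
```

Call:
{"op": "apply_moves", "data": {"moves": [[0,0,0.03,0,1],[0,0,0.048,0,1],[0,0,0.048,0,1],[0,0,0.048,0,1],[0,0,0.048,0,0],[0,0,0.048,0,0],[0,0,0.048,0,0],[0,0,0.01,0,0],[0,0,-0.03,0,0],[0,0,-0.06,0,0],[-0.12,-0.155,-0.06,0.084,0],[-0.12,-0.155,-0.06,0.084,0],[-0.12,-0.155,-0.06,0.084,0],[-0.12,-0.155,-0.06,0.084,0],[-0.12,-0.155,-0.06,0.084,0],[-0.12,-0.155,-0.06,0.084,0],[-0.12,-0.155,-0.06,0.084,0],[-0.12,-0.155,-0.06,0.084,0]]}}

```text
time_s: 13.55
ee_pos: [0.47, -0.2056, 0.1531]
ee_rot: [[0.084, 0.996, 0.002], [0.996, -0.084, -0.001], [-0.0, 0.002, -1.0]]
contact_force: [0.6, -0.4, 0.4]
grip_width: 0.499
finger_force: 0.0
```

```bash
python3 - <<'E'
from h import *
a=viewer.camera("top");b=viewer.camera("side");s=robot.observe()
print(s["ee_pos"],robot.observe()["time_s"])
for n,lo,hi,bx in [("red",(0,150,90),(8,255,255),(270,300,170,210)),("blue",(105,120,60),(125,255,255),(265,300,170,210)),("green",(60,100,40),(90,255,255),(260,300,170,210))]:
    c,q,p=blob(a,lo,hi,bx);print(n,"top",np.round(c,1),q[4],np.round(atz("top",*c,.059),4))
c,q,p=blob(b,(0,0,0),(180,255,70),(285,306,226,250));print("handle side",c,q,np.round(atz("side",*c,.018),4))
find("tray_handle","side",.003)
cv2.imwrite("pics/c5.png",np.hstack([cv2.resize(k,(390,390),interpolation=cv2.INTER_CUBIC) for k in(a[150:230,240:320],b[180:270,260:350])]))
E
```

```text
[ 0.4704176  -0.20498096  0.15279637] 13.65
red top [288.9 185.7] 29 [ 0.6255 -0.1461  0.059 ]
blue top [279.2 185.7] 27 [ 0.6248 -0.1153  0.059 ]
green top [269.7 185.7] 26 [ 0.6242 -0.085   0.059 ]
handle side [295.21666667 238.16666667] [292 233   7  11  60] [ 0.4739 -0.2084  0.018 ]
tray_handle side 0.75 1097 px [296.7 244.5] bbox [297. 245.  57.  31.] xyz [ 0.4743 -0.2142  0.003 ] rect [52.3 30.4] 45.0
```

View pics/c5.png

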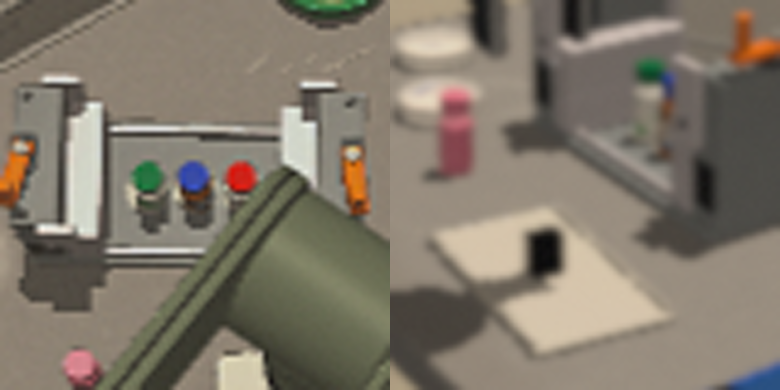

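All three vials stand at the row of spots: green (270,186), blue (279,186), red (289,186). The tray handle is at about (295,238) in the side view. I grasp the tray now.

Call:
{"op": "apply_moves", "data": {"moves": [[-0.002,0.002,0.04,0,0],[-0.002,0.002,0.08,0,0],[-0.002,0.002,0.12,0,0],[-0.002,0.002,0.134,0,0],[-0.002,0.002,0.134,0,0],[-0.002,0.002,0.134,0,0],[-0.002,0.002,0.134,0,1],[-0.002,0.002,0.134,0,1],[-0.002,0.002,0.134,0,1],[-0.002,0.002,0.134,0,1],[-0.002,0.002,0.134,0,1],[-0.002,0.002,0.134,0,1],[-0.002,0.002,0.134,0,1]]}}

```text
time_s: 14.78
ee_pos: [0.4716, -0.2077, 0.0186]
ee_rot: [[0.084, 0.996, 0.001], [0.996, -0.084, -0.0], [-0.0, 0.001, -1.0]]
contact_force: [1.4, 1.6, 1.6]
grip_width: 0.216
finger_force: 59.8
```

Call:
{"op": "apply_moves", "data": {"moves": [[0,0,-0.02,0,1],[0,0,-0.05,0,1],[0,0,-0.09,0,1],[0,0,-0.13,0,1],[0,0,-0.17,0,1],[0,0,-0.18,0,1],[0,0,-0.18,0,1],[0,0,-0.18,0,1]]}}

```text
time_s: 15.45
ee_pos: [0.4705, -0.2074, 0.1977]
ee_rot: [[0.084, 0.996, -0.001], [0.996, -0.084, 0.0], [0.0, -0.001, -1.0]]
contact_force: [0.5, -0.2, -2.0]
grip_width: 0.219
finger_force: 59.5
```

```bash
python3 - <<'E'
from h import *
b=viewer.camera("side");a=viewer.camera("top");s=robot.observe();p=s["ee_pos"];R=np.array(s["ee_rot"])
print(p)
# tray axes: tray x = tool y, tray y = tool x
u0,v0=(proj("side",p)-[60,40]).astype(int);f=6
im=cv2.resize(b[v0:v0+90,u0:u0+120],None,fx=f,fy=f,interpolation=cv2.INTER_CUBIC)
q=np.array([p+R[:,1]*x+R[:,0]*y+[0,0,-.0136] for x,y in((.042,.077),(.042,-.077),(-.042,-.077),(-.042,.077))])
P=np.array([(proj("side",k)-[u0,v0])*f+f/2 for k in q]).astype(np.int32)
cv2.polylines(im,[P],True,(0,0,255),1);cv2.imwrite("pics/c6.png",im)
E
```

```text
[ 0.46920004 -0.2064332   0.19523376]
```

View pics/c6.png

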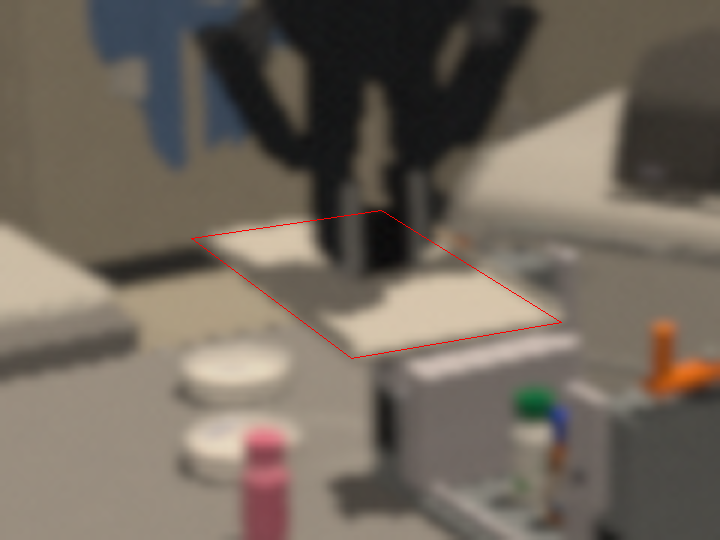

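The overlay matches the tray's outline to about a pixel, so the tray hangs level and centred in the grip. Next I move it over the carrier.

Call:
{"op": "apply_moves", "data": {"moves": [[0.105,0.144,0,-0.09,1],[0.105,0.144,0,-0.09,1],[0.105,0.144,0,-0.09,1],[0.105,0.144,0,-0.09,1],[0.105,0.144,0,-0.09,1],[0.105,0.144,0,-0.09,1],[0.105,0.144,0.03,-0.09,1],[0.105,0.144,0.06,-0.09,1],[0.105,0.144,0.06,-0.09,1],[0.105,0.144,0.06,-0.09,1],[0.105,0.144,0.06,-0.09,1],[0.105,0.144,0.06,-0.09,1]]}}

```text
time_s: 16.55
ee_pos: [0.6243, -0.116, 0.1403]
ee_rot: [[-0.005, 1.0, 0.003], [1.0, 0.005, -0.001], [-0.001, 0.003, -1.0]]
contact_force: [0.5, 0.5, -0.5]
grip_width: 0.222
finger_force: 59.6
```

```bash
python3 - <<'E'
from h import *
b=viewer.camera("side");a=viewer.camera("top");s=robot.observe();p=s["ee_pos"];print(p)
A=cv2.resize(a[155:225,238:318],(448,392),interpolation=cv2.INTER_CUBIC)
B=cv2.resize(b[150:240,285:375],(392,392),interpolation=cv2.INTER_CUBIC)
cv2.imwrite("pics/c7.png",np.hstack([A,B])[:,:800])
E
```

```text
[ 0.62467626 -0.11583206  0.14072473]
```

View pics/c7.png

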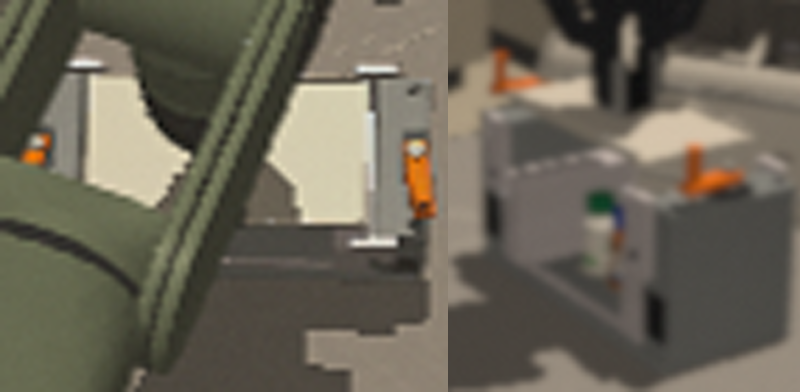

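In the top crop the tray spans (85–368) between guides centred at 85 and 377, so it sits about 1.5 mm toward +y. I correct that and seat it.

Call:
{"op": "apply_moves", "data": {"moves": [[-0.0015,0.0,0.015,0,1],[-0.0015,0.0,0.03,0,1],[-0.0015,0.0,0.04,0,1],[-0.0015,0.0,0.046,0,1],[-0.0015,0.0,0.05,0,1],[-0.0015,0.0,0.05,0,1],[-0.0015,0.0,0.05,0,1]]}}

```text
time_s: 17.23
ee_pos: [0.6244, -0.1167, 0.089]
ee_rot: [[-0.006, 1.0, 0.002], [1.0, 0.006, -0.001], [-0.001, 0.002, -1.0]]
contact_force: [2.2, 0.3, -2.4]
grip_width: 0.218
finger_force: 59.6
```

Call:
{"op": "apply_moves", "data": {"moves": [[0,0,0,0,0],[0,0,0,0,0],[0,0,0,0,0],[0,0,-0.03,0,0],[0,0,-0.07,0,0],[0,0,-0.1,0,0],[0.163,-0.091,-0.1,0,-1],[0.163,-0.091,-0.1,0,-1],[0.163,-0.091,-0.1,0,-1],[0.163,-0.091,-0.1,0,-1],[0.163,-0.091,-0.1,0,-1],[0.163,-0.091,-0.1,0,-1],[0.163,-0.091,-0.1,0,-1],[0.163,-0.091,-0.1,0,-1]]}}

```text
time_s: 18.4
ee_pos: [0.5321, 0.0454, 0.1888]
ee_rot: [[-0.006, 1.0, 0.001], [1.0, 0.006, -0.001], [-0.001, 0.001, -1.0]]
contact_force: [-0.1, 0.2, -0.8]
grip_width: 0.999
finger_force: 0.0
```

```bash
python3 - <<'E'
from h import *
b=viewer.camera("side");a=viewer.camera("top");s=robot.observe();p=s["ee_pos"];print(p,s["time_s"])
find("dish_0_mid","side",.0075,.3);find("tray","top",.073,.4);find("tray","side",.073,.4)
c,q,_=blob(a,(0,0,0),(180,255,75),(270,290,175,195));print("handle top",c,q,np.round(atz("top",*c,.088),4))
A=cv2.resize(a[155:225,178:318],(560,280),interpolation=cv2.INTER_CUBIC)
B=cv2.resize(b[150:250,230:370],(560,400),interpolation=cv2.INTER_CUBIC)
cv2.imwrite("pics/c8.png",np.vstack([A,B])[:600])
E
```

```text
[0.53230361 0.04476777 0.18852698] 18.5
dish_0_mid side 0.6 137 px [270.2 191.2] bbox [270. 190.  15.  10.] xyz [0.5806 0.1375 0.0075] rect [ 9. 16.] 90.0
tray top 0.63 1232 px [279.  185.4] bbox [280. 185.  47.  29.] xyz [ 0.6224 -0.1155  0.073 ] rect [48. 25.] -0.0
tray side 0.79 451 px [318.8 191.8] bbox [319. 194.  34.  22.] xyz [ 0.6177 -0.0943  0.073 ] rect [34.4 20.1] 26.6
handle top [278.6 184.3] [277 181   4   8  30] [ 0.6223 -0.1149  0.088 ]
```

View pics/c8.png

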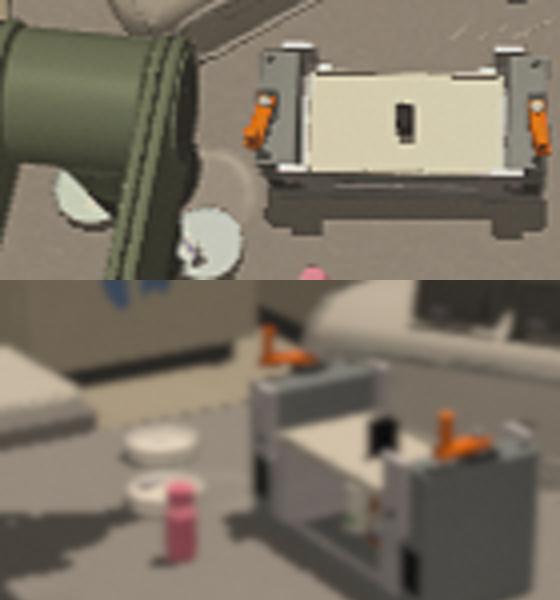

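The tray is seated flat with its handle at (279,184). The dishes lie at side-view (270,191) and (271,203). Next is dish B.

Call:
{"op": "apply_moves", "data": {"moves": [[-0.001,0.001,0.04,0,-1],[-0.001,0.001,0.08,0,-1],[-0.001,0.001,0.12,0,-1],[-0.001,0.001,0.155,0,-1],[-0.001,0.001,0.173,0,-1],[-0.001,0.001,0.173,0,-1],[-0.001,0.001,0.173,0,-1],[-0.001,0.001,0.173,0,-1],[-0.001,0.001,0.173,0,1],[-0.001,0.001,0.173,0,1],[-0.001,0.001,0.173,0,1],[-0.001,0.001,0.173,0,1],[-0.001,0.001,0.173,0,1]]}}

```text
time_s: 19.73
ee_pos: [0.5346, 0.0447, 0.0183]
ee_rot: [[-0.006, 1.0, 0.005], [1.0, 0.006, -0.001], [-0.001, 0.005, -1.0]]
contact_force: [-3.2, -0.4, 9.2]
grip_width: 0.655
finger_force: 61.6
```

Call:
{"op": "apply_moves", "data": {"moves": [[0,0,-0.03,0,1],[0,0,-0.07,0,1],[0,0,-0.11,0,1],[0,0,-0.15,0,1],[0,0,-0.17,0,1],[0,0,-0.17,0,1],[0,0,-0.17,0,1],[0,0,-0.17,0,1]]}}

```text
time_s: 20.4
ee_pos: [0.5318, 0.045, 0.185]
ee_rot: [[-0.006, 1.0, -0.001], [1.0, 0.006, 0.0], [0.0, -0.001, -1.0]]
contact_force: [-0.3, 0.3, 0.0]
grip_width: 0.659
finger_force: 63.4
```

```bash
python3 - <<'E'
from h import *
b=viewer.camera("side");s=robot.observe();p=s["ee_pos"];print(p,s["time_s"],s["grip_width"])
u,v=proj("side",p).astype(int)
crop("side",b,u-30,u+30,v-22,v+23,10,"c9.png")
for dz in(0,-.011,-.02):print(dz,(proj("side",p+[0,0,dz])-[u-30,v-22])*10)
E
```

```text
[0.53120564 0.04506837 0.18396001] 20.45 0.6606067577226666
0 [308.37606208 226.40400556]
-0.011 [310.07023237 263.84312086]
-0.02 [311.44730937 294.27485773]
```

View pics/c9.png

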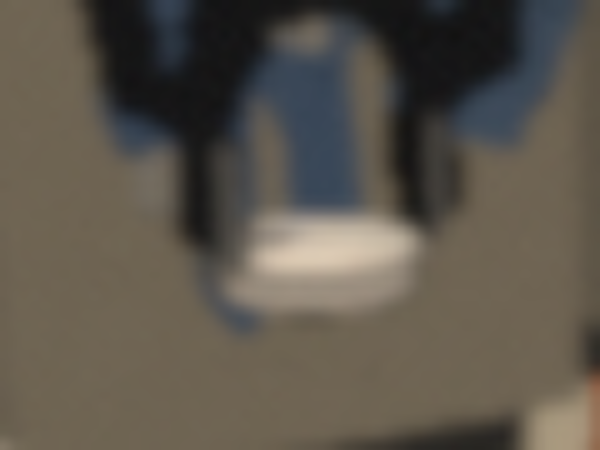

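The dish is held level, with the tips (row ~270) a few mm above its bottom edge (row ~300). I place it now.

Call:
{"op": "apply_moves", "data": {"moves": [[-0.115,0.089,0,0,1],[-0.115,0.089,0,0,1],[-0.115,0.089,0,0,1],[-0.115,0.089,0,0,1],[-0.115,0.089,0,0,1],[-0.115,0.089,0,0,1],[-0.115,0.089,0.04,0,1],[-0.115,0.089,0.07,0,1],[-0.115,0.089,0.085,0,1],[-0.115,0.089,0.085,0,1],[-0.115,0.089,0.085,0,1],[-0.115,0.089,0.085,0,1]]}}

```text
time_s: 21.45
ee_pos: [0.6223, -0.0688, 0.1011]
ee_rot: [[-0.007, 1.0, 0.001], [1.0, 0.007, 0.0], [0.0, 0.001, -1.0]]
contact_force: [-0.7, 0.2, 0.1]
grip_width: 0.655
finger_force: 88.0
```

Call:
{"op": "apply_moves", "data": {"moves": [[0,0,0.005,0,1],[0,0,0.009,0,1],[0,0,0.009,0,1],[0,0,0.009,0,1]]}}

```text
time_s: 21.78
ee_pos: [0.6234, -0.0696, 0.093]
ee_rot: [[-0.006, 1.0, 0.003], [1.0, 0.006, -0.0], [-0.0, 0.003, -1.0]]
contact_force: [0.5, 1.4, 4.4]
grip_width: 0.653
finger_force: 89.3
```

Call:
{"op": "apply_moves", "data": {"moves": [[0,0,0,0,-0.9],[0,0,0,0,-0.9],[0,0,0,0,-0.9],[0,0,-0.03,0,-1],[0,0,-0.07,0,-1],[0,0,-0.1,0,-1],[0.209,-0.044,-0.1,0,-1],[0.209,-0.044,-0.1,0,-1],[0.209,-0.044,-0.1,0,-1],[0.209,-0.044,-0.1,0,-1],[0.209,-0.044,-0.1,0,-1],[0.209,-0.044,-0.1,0,-1],[0.209,-0.044,-0.08,0,-1],[0.209,-0.044,-0.04,0,-1],[0.209,-0.044,-0.04,0,-1],[0.209,-0.044,-0.04,0,-1],[0.209,-0.044,-0.04,0,-1]]}}

```text
time_s: 23.2
ee_pos: [0.5774, 0.1388, 0.1319]
ee_rot: [[-0.005, 1.0, 0.0], [1.0, 0.005, -0.0], [-0.0, 0.0, -1.0]]
contact_force: [0.0, 0.4, 1.3]
grip_width: 1.001
finger_force: 0.0
```

```bash
python3 - <<'E'
from h import *
b=viewer.camera("side");a=viewer.camera("top");s=robot.observe();p=s["ee_pos"];print(p,s["time_s"])
find("dish_0_mid","side",.0075,.3);find("dish_0_mid","top",.085,.3)
print(proj("side",[.58,.139,.0075]),proj("side",[.624,-.07,.083]),proj("top",[.624,-.07,.09]))
A=cv2.resize(a[155:225,178:318],(560,280),interpolation=cv2.INTER_CUBIC)
B=cv2.resize(b[150:230,230:370],(560,320),interpolation=cv2.INTER_CUBIC)
cv2.imwrite("pics/c10.png",np.vstack([A,B])[:600])
E
```

```text
[0.57873701 0.13889975 0.13357341] 23.3
dish_0_mid side 0.7 91 px [343.  189.8] bbox [344. 188.  14.  10.] xyz [0.7892 0.02   0.0075] rect [13. 11.] 0.0
dish_0_mid side 0.49 153 px [269.3 191.1] bbox [270. 190.  17.  11.] xyz [0.5789 0.1406 0.0075] rect [10. 16.] 90.0
dish_0_mid top 0.72 251 px [201.9 201.8] bbox [203. 202.  20.  19.] xyz [0.5625 0.1214 0.085 ] rect [18. 16.] 90.0
[269.77472738 191.14123947] [315.92771233 185.4929853 ] [264.18753938 183.34310479]
```

View pics/c10.png

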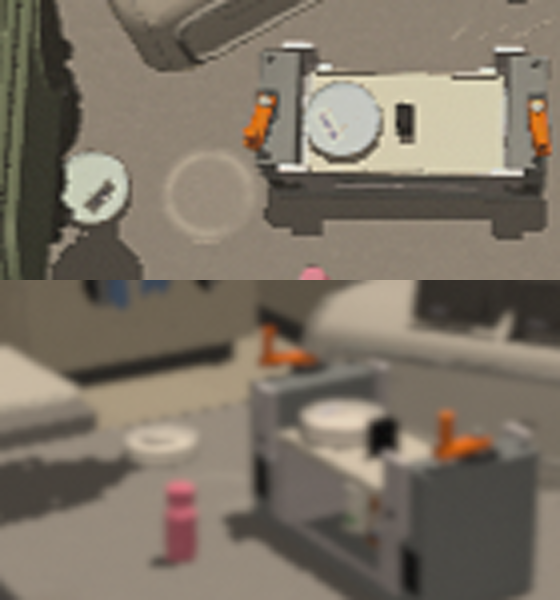

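Dish B lies flat at top (264,185). Dish A is unmoved at side (269,191). I grasp A.

Call:
{"op": "apply_moves", "data": {"moves": [[0.001,0,0.04,0,-1],[0.001,0,0.08,0,-1],[0.001,0,0.105,0,-1],[0.001,0,0.116,0,-1],[0.001,0,0.116,0,-1],[0.001,0,0.116,0,-1],[0.001,0,0.116,0,1],[0.001,0,0.116,0,1],[0.001,0,0.116,0,1],[0.001,0,0.116,0,1],[0.001,0,0.116,0,1],[0.001,0,0.09,0,1],[0.001,0,0.05,0,1],[0.001,0,0.01,0,1],[0.001,0,-0.03,0,1],[0.001,0,-0.055,0,1],[0.001,0,-0.055,0,1],[0.001,0,-0.055,0,1]]}}

```text
time_s: 24.9
ee_pos: [0.5791, 0.1404, 0.1906]
ee_rot: [[-0.006, 1.0, 0.008], [1.0, 0.006, 0.001], [0.001, 0.008, -1.0]]
contact_force: [-0.6, 0.4, -0.4]
grip_width: 0.651
finger_force: 63.4
```

Call:
{"op": "apply_moves", "data": {"moves": [[-0.3,0.045,0,0,1],[-0.3,0.045,0,0,1],[-0.3,0.045,0,0,1],[-0.3,0.045,0,0,1],[-0.3,0.045,0,0,1],[-0.3,0.045,0,0,1],[-0.3,0.045,0,0,1],[-0.3,0.045,0,0,1],[-0.3,0.045,0,0,1],[-0.3,0.045,0.04,0,1],[-0.3,0.045,0.075,0,1],[-0.3,0.045,0.086,0,1],[-0.3,0.045,0.086,0,1],[-0.3,0.045,0.086,0,1],[-0.3,0.045,0.086,0,1]]}}

```text
time_s: 26.15
ee_pos: [0.6245, -0.1588, 0.1014]
ee_rot: [[-0.007, 1.0, 0.002], [1.0, 0.007, -0.0], [-0.0, 0.002, -1.0]]
contact_force: [0.2, -0.2, 0.0]
grip_width: 0.65
finger_force: 88.5
```

Call:
{"op": "apply_moves", "data": {"moves": [[0,0,0.005,0,1],[0,0,0.009,0,1],[0,0,0.009,0,1],[0,0,0.009,0,-0.9],[0,0,0.009,0,-0.9],[0,0,0.009,0,-0.9],[0,0,-0.03,0,-1],[0,0,-0.07,0,-1],[0,0,-0.1,0,-1],[-0.03,-0.1,-0.1,0,0],[-0.03,-0.1,-0.1,0,0],[-0.03,-0.1,-0.1,0,0],[-0.03,-0.1,-0.1,0,0],[-0.03,-0.1,-0.1,0,0]]}}

```text
time_s: 27.32
ee_pos: [0.523, -0.1904, 0.2003]
ee_rot: [[-0.004, 1.0, 0.0], [1.0, 0.004, 0.0], [0.0, 0.0, -1.0]]
contact_force: [-0.1, 0.0, -0.4]
grip_width: 0.502
finger_force: 0.0
```

```bash
python3 - <<'E'
from h import *
b=viewer.camera("side");a=viewer.camera("top");s=robot.observe();p=s["ee_pos"];print(p,s["time_s"],np.round(s["joint_positions"],1),s["grip_width"])
find("dish_0_mid","top",.09,.3)
for n,im,bx in(("side",b,(322,356,262,292)),("top",a,(356,380,228,252))):
    c,q,_=blob(im,(0,0,0),(180,255,75),bx);print("coverH",n,c,q,np.round(atz(n,*c,.018),4))
for n,im,bx in(("top",a,(340,395,200,280)),):
    c,q,pts=blob(im,(100,120,50),(120,255,255),bx);R=cv2.minAreaRect(pts);w=np.array([atz(n,*k,.005)[:2] for k in cv2.boxPoints(R)]);e=max([w[1]-w[0],w[2]-w[1]],key=np.linalg.norm)
    print("cover",n,c,q,np.round(w.mean(0),4),np.round(np.degrees(np.arctan2(-e[0],e[1])),1))
A=cv2.resize(a[155:285,238:398],(640,520),interpolation=cv2.INTER_CUBIC)
cv2.imwrite("pics/c11.png",A)
E
```

```text
[ 0.52459395 -0.19015041  0.20040915] 27.4167 [-28.8  11.9  93.4   0.   74.7 -29.2] 0.5032833433481658
coverH side [337.6557377  276.72131148] [332 270  11  14 122] [ 0.4616 -0.403   0.018 ]
coverH top [367.375 240.875] [365 238   6   7  40] [ 0.4582 -0.4009  0.018 ]
cover top [366.92480116 241.08893709] [ 353  213   29   57 1383] [ 0.4606 -0.4007] 93.1
```

View pics/c11.png

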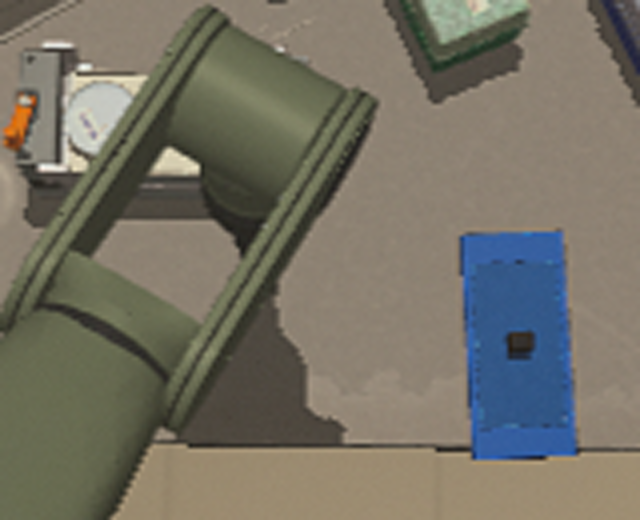

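The cover is unmoved and its handle is at (367,241). The long axis runs along world x, turned about 3°. I move over it.

Call:
{"op": "apply_moves", "data": {"moves": [[-0.212,-0.066,0.05,1.522,0],[-0.212,-0.066,0.05,1.522,0],[-0.212,-0.066,0.05,1.522,0],[-0.212,-0.066,0.05,1.522,0],[-0.212,-0.066,0.05,1.522,0],[-0.212,-0.066,0.05,1.522,0],[-0.212,-0.066,0.05,1.522,0],[-0.212,-0.066,0.05,1.522,0],[-0.212,-0.066,0.1,1.522,0],[-0.212,-0.066,0.1,1.522,0],[-0.212,-0.066,0.1,1.522,0],[-0.212,-0.066,0.1,1.522,0],[-0.212,-0.066,0.1,1.522,0],[-0.212,-0.066,0.1,1.522,0],[-0.212,-0.066,0.1,1.522,0],[-0.212,-0.066,0.1,1.522,0],[-0.212,-0.066,0.1,1.522,0]]}}

```text
time_s: 28.88
ee_pos: [0.4595, -0.4026, 0.1005]
ee_rot: [[0.998, 0.056, 0.0], [0.056, -0.998, -0.0], [0.0, 0.0, -1.0]]
contact_force: [-0.5, 0.6, -1.2]
grip_width: 0.501
finger_force: 0.0
```

```bash
python3 - <<'E'
from h import *
a=viewer.camera("top");b=viewer.camera("side");s=robot.observe();print(s["ee_pos"],np.round(s["ee_rot"],3).tolist())
find("dish_0_mid","top",.09,.3)
c,q,_=blob(b,(0,0,0),(180,255,75),(322,356,262,292));print(c,q,np.round(atz("side",*c,.018),4))
E
```

```text
[ 0.45933165 -0.40260046  0.10050566] [[0.998, 0.055, 0.0], [0.055, -0.998, -0.0], [0.0, 0.0, -1.0]]
dish_0_mid top 0.86 274 px [293.1 184.4] bbox [294. 184.  19.  20.] xyz [ 0.6223 -0.1602  0.09  ] rect [17.7 17.7] 45.0
[337.6557377  276.72131148] [332 270  11  14 122] [ 0.4616 -0.403   0.018 ]
```

Call:
{"op": "apply_moves", "data": {"moves": [[0.001,0,0.04,0,0],[0.001,0,0.07,0,0],[0.001,0,0.0815,0,0],[0.001,0,0.0815,0,0],[0.001,0,0.0815,0,0],[0.001,0,0.0815,0,1],[0.001,0,0.0815,0,1],[0.001,0,0.0815,0,1],[0.001,0,0.0815,0,1],[0.001,0,0.0815,0,1],[0.001,0,0.0815,0,1],[0.001,0,0.0815,0,1],[0.001,0,0.0815,0,1]]}}

```text
time_s: 30.12
ee_pos: [0.4609, -0.4032, 0.0201]
ee_rot: [[0.998, 0.055, 0.002], [0.055, -0.998, -0.002], [0.001, 0.002, -1.0]]
contact_force: [-0.3, 1.7, 6.0]
grip_width: 0.216
finger_force: 61.1
```

Call:
{"op": "apply_moves", "data": {"moves": [[0,0,-0.02,0,1],[0,0,-0.05,0,1],[0,0,-0.09,0,1],[0,0,-0.13,0,1],[0,0,-0.17,0,1],[0,0,-0.2,0,1],[0,0,-0.2,0,1],[0,0,-0.2,0,1],[0,0,-0.2,0,1],[0,0,-0.2,0,1]]}}

```text
time_s: 30.95
ee_pos: [0.4588, -0.4009, 0.2154]
ee_rot: [[0.998, 0.055, -0.004], [0.055, -0.998, 0.005], [-0.004, -0.005, -1.0]]
contact_force: [-0.5, 0.3, -3.4]
grip_width: 0.217
finger_force: 60.1
```

Call:
{"op": "apply_moves", "data": {"moves": [[0.055,-0.283,0,-1.522,1],[0.055,-0.283,0,-1.522,1],[0.055,-0.283,0,-1.522,1],[0.055,-0.283,0,-1.522,1],[0.055,-0.283,0,-1.522,1],[0.055,-0.283,0,-1.522,1],[0.055,-0.283,0,-1.522,1],[0.055,-0.283,0,-1.522,1],[0.055,-0.283,0,-1.522,1],[0.055,-0.283,0,-1.522,1],[0.055,-0.283,0,-1.522,1],[0.055,-0.283,0,-1.522,1],[0.055,-0.283,0,-1.522,1],[0.055,-0.283,0,-1.522,1],[0.179,-0.276,0,-1.522,1],[0.179,-0.276,0,-1.522,1],[0.179,-0.276,0,-1.522,1],[0.179,-0.276,0,-1.522,1],[0.179,-0.276,0,-1.522,1],[0.179,-0.276,0,-1.522,1]]}}

```text
time_s: 32.62
ee_pos: [0.6228, -0.1168, 0.2169]
ee_rot: [[-0.005, 1.0, -0.004], [1.0, 0.005, 0.001], [0.001, -0.004, -1.0]]
contact_force: [-0.4, 0.9, -2.9]
grip_width: 0.214
finger_force: 60.5
```

Call:
{"op": "apply_moves", "data": {"moves": [[0,0,0.03,0,1],[0,0,0.06,0,1],[0,0,0.08,0,1],[0,0,0.08,0,1],[0,0,0.08,0,1],[0,0,0.08,0,1]]}}

```text
time_s: 33.12
ee_pos: [0.6243, -0.1175, 0.141]
ee_rot: [[-0.005, 1.0, 0.003], [1.0, 0.005, -0.001], [-0.001, 0.003, -1.0]]
contact_force: [-0.1, 0.7, -1.0]
grip_width: 0.215
finger_force: 60.4
```

```bash
python3 - <<'E'
from h import *
b=viewer.camera("side");a=viewer.camera("top");s=robot.observe();p=s["ee_pos"];print(p,np.round(s["ee_rot"],3).tolist())
A=cv2.resize(a[155:225,233:323],(504,392),interpolation=cv2.INTER_CUBIC)
# carrier expected outline of cover on top at current height, at ideal xy (green)
z=p[2]-.0153
P=np.array([(proj("top",[.625+x,-.1155+y,z])-[233,155])*5.6+2.8 for x,y in((.042,.092),(.042,-.092),(-.042,-.092),(-.042,.092))]).astype(np.int32)
cv2.polylines(A,[P],True,(0,255,0),1)
B=cv2.resize(b[140:240,285:385],(290,290),interpolation=cv2.INTER_CUBIC)
B=np.vstack([B,np.zeros((102,290,3),np.uint8)])
cv2.imwrite("pics/c12.png",np.hstack([A,B]))
E
```

```text
[ 0.62530416 -0.11774153  0.14191416] [[-0.005, 1.0, 0.005], [1.0, 0.005, -0.002], [-0.002, 0.005, -1.0]]
```

View pics/c12.png

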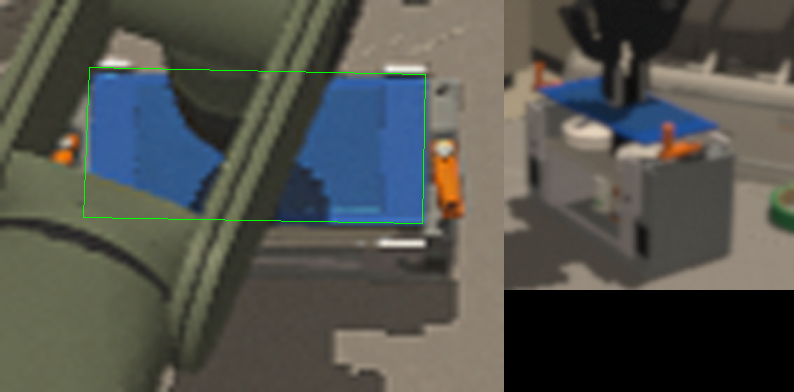

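The cover outline matches the target overlay to within about 1 mm, and both buttons are clear. I seat it.

Call:
{"op": "apply_moves", "data": {"moves": [[-0.0005,0,0.005,0,1],[-0.0005,0,0.01,0,1],[-0.0005,0,0.013,0,1],[-0.0005,0,0.015,0,1],[-0.0005,0,0.015,0,1],[-0.0005,0,0.015,0,1]]}}

```text
time_s: 33.72
ee_pos: [0.6245, -0.1176, 0.1251]
ee_rot: [[-0.006, 1.0, 0.002], [1.0, 0.006, -0.0], [-0.0, 0.002, -1.0]]
contact_force: [-1.1, -0.1, 4.5]
grip_width: 0.217
finger_force: 61.5
```

Call:
{"op": "apply_moves", "data": {"moves": [[0,0,0,0,0],[0,0,0,0,0],[0,0,0,0,0],[0,0,-0.03,0,0],[0,0,-0.07,0,0],[0,0,-0.1,0,0],[0,-0.1,-0.1,0,0],[0,-0.15,-0.1,0,0],[0,-0.15,-0.1,0,0],[0,-0.15,-0.1,0,0],[0,-0.15,-0.1,0,0],[0,-0.15,-0.1,0,0]]}}

```text
time_s: 34.72
ee_pos: [0.4729, -0.1184, 0.2237]
ee_rot: [[-0.005, 1.0, 0.0], [1.0, 0.005, -0.0], [-0.0, 0.0, -1.0]]
contact_force: [-0.0, 0.2, -0.5]
grip_width: 0.5
finger_force: 0.0
```

```bash
python3 - <<'E'
from h import *
b=viewer.camera("side");a=viewer.camera("top");s=robot.observe();p=s["ee_pos"];print(p,np.round(s["joint_positions"],1),s["time_s"])
c,q,pts=blob(a,(100,120,50),(120,255,255),(245,312,165,205));R=cv2.minAreaRect(pts);w=np.array([atz("top",*k,.11)[:2] for k in cv2.boxPoints(R)]);print("cover",c,q,np.round(w.mean(0),4))
c,q,_=blob(a,(0,0,0),(180,255,60),(270,290,172,195));print("coverH",c,q,np.round(atz("top",*c,.123),4))
for n,bx in(("L",(230,252,165,205)),("R",(304,325,165,205))):
    c,q,_=blob(a,(5,150,120),(20,255,255),bx);print("btn",n,c,q,np.round(atz("top",*c,.12),4))
    for pv in([.625,-.1155+(.104 if n=="L" else -.104),.131],):print(" pivot px",proj("top",pv))
A=cv2.resize(a[155:225,233:323],(504,392),interpolation=cv2.INTER_CUBIC)
B=cv2.resize(b[150:230,285:385],(490,392),interpolation=cv2.INTER_CUBIC)[:,:290]
cv2.imwrite("pics/c13.png",np.hstack([A,B]))
E
```

```text
[ 0.47482426 -0.11880594  0.22423433] [-24.2   2.2 101.3   0.   76.4 -24.5] 34.8167
cover [286.15885947 179.76782077] [250 170  59  27 982] [ 0.6213 -0.1174]
coverH [278.53333333 181.43333333] [277 178   4   8  30] [ 0.6227 -0.1165  0.123 ]
btn L [241.91666667 185.58333333] [239 181   7  11  36] [ 0.6082 -0.0049  0.12  ]
 pivot px [243.87170786 179.41183457]
btn R [312.35897436 186.8974359 ] [310 183   6  10  39] [ 0.6083 -0.2204  0.12  ]
 pivot px [312.21527586 180.71519604]
```

View pics/c13.png

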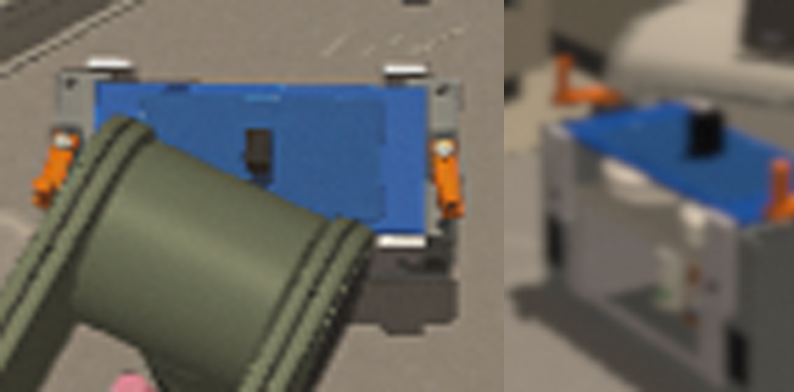

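The cover is seated centrally with its handle at (279,181). The buttons still point to -x, with peg ends near (241,190) and (314,192). I move above the left peg.

Call:
{"op": "apply_moves", "data": {"moves": [[0.116,0.122,0.03,1.92,0],[0.116,0.122,0.03,1.92,0],[0.116,0.122,0.03,1.92,0],[0.116,0.122,0.03,1.92,0],[0.116,0.122,0.03,1.92,0],[0.116,0.122,0.03,1.92,0],[0.116,0.122,0.03,1.92,0],[0.116,0.122,0.03,1.92,0],[0.116,0.122,0.03,1.92,0],[0.116,0.122,0.03,1.92,0],[0.116,0.122,0.03,1.92,0],[0.116,0.122,0.03,1.92,0],[0.116,0.122,0.03,1.92,0],[0.116,0.122,0.03,1.92,0],[0.116,0.122,0.03,1.92,0],[0.116,0.122,0.03,1.92,0],[0.116,0.122,0.03,1.92,0],[0.116,0.122,0.03,1.92,0],[0.116,0.122,0.03,1.92,0]]}}

```text
time_s: 36.4
ee_pos: [0.5958, -0.0016, 0.1934]
ee_rot: [[0.942, -0.335, -0.0], [-0.335, -0.942, 0.0], [-0.0, 0.0, -1.0]]
contact_force: [-0.0, -0.1, 0.6]
grip_width: 0.502
finger_force: 0.0
```

```bash
python3 - <<'E'
from h import *
b=viewer.camera("side");s=robot.observe();p=np.array(s["ee_pos"]);R=np.array(s["ee_rot"]);print(p,np.round(R,3).tolist())
for n,bx,P in(("L",(290,318,155,176),[.5958,-.0012,.131]),("R",(338,356,172,200),[.5942,-.2226,.131])):
    c,q,pts=blob(b,(5,140,110),(20,255,255),bx);print(n,q,"expected peg",proj("side",P))
    for r in range(q[1],q[1]+q[3]):
        k=pts[pts[:,1]==r][:,0];print(r,k.min(),k.max(),end="; ")
    k=pts[(pts[:,1]<q[1]+6)];print(" top6 mean",k.mean(0),atz("side",*k.mean(0),.135))
E
```

```text
[ 0.59563023 -0.00159481  0.19352638] [[0.942, -0.335, -0.0], [-0.335, -0.942, 0.0], [-0.0, -0.0, -1.0]]
L [295 162  13   9  50] expected peg [294.89286662 164.86171222]
162 296.0 298.0; 163 296.0 298.0; 164 296.0 297.0; 165 296.0 297.0; 166 296.0 297.0; 167 296.0 297.0; 168 296.0 306.0; 169 296.0 307.0; 170 295.0 307.0;  top6 mean [296.7143  164.21428] [ 0.59694326 -0.00979945  0.135     ]
R [339 184  13  11  58] expected peg [339.44983438 187.40437968]
184 340.0 342.0; 185 341.0 342.0; 186 341.0 342.0; 187 341.0 342.0; 188 340.0 341.0; 189 341.0 342.0; 190 341.0 351.0; 191 340.0 351.0; 192 340.0 349.0; 193 339.0 346.0; 194 340.0 343.0;  top6 mean [341.23077 186.3077 ] [ 0.59602903 -0.22735593  0.135     ]
```

Call:
{"op": "apply_moves", "data": {"moves": [[0.002,0,0.03,0,0],[0.002,0,0.05,0,0],[0.002,0,0.0585,0,0],[0.002,0,0.0585,0,0],[0.002,0,0.0585,0,0.6],[0.002,0,0.0585,0,0.6],[0.002,0,0.0585,0,0.6],[0.002,0,0.0585,0,0.6]]}}

```text
time_s: 37.12
ee_pos: [0.5981, -0.0026, 0.1369]
ee_rot: [[0.942, -0.336, 0.003], [-0.336, -0.942, -0.0], [0.003, -0.001, -1.0]]
contact_force: [0.4, 0.1, 0.3]
grip_width: 0.204
finger_force: 0.0
```

Call:
{"op": "apply_moves", "data": {"moves": [[0.0002,0.0036,0,-0.12,0.6],[0.0009,0.0071,0,-0.24,0.6],[0.0019,0.0106,0,-0.36,0.6],[0.0034,0.0139,0,-0.48,0.6],[0.0052,0.0169,0,-0.6,0.6],[0.0074,0.0198,0,-0.72,0.6],[0.01,0.0223,0,-0.84,0.6],[0.0128,0.0246,0,-0.96,0.6],[0.0159,0.0265,0,-1.08,0.6],[0.0191,0.028,0,-1.2,0.6],[0.0226,0.0291,0,-1.32,0.6],[0.0261,0.0297,0,-1.44,0.6],[0.0297,0.03,0,-1.56,0.6],[0.0333,0.0298,0,-1.68,0.6],[0.0368,0.0292,0,-1.8,0.6],[0.0403,0.0282,0,-1.92,0.6],[0.0422,0.0274,0,-1.99,0.6],[0.0422,0.0274,0,-1.99,0.6],[0.0422,0.0274,0,-1.99,0.6]]}}

```text
time_s: 38.7
ee_pos: [0.6279, -0.0425, 0.136]
ee_rot: [[-0.074, 0.997, 0.001], [0.997, 0.074, -0.0], [-0.0, 0.001, -1.0]]
contact_force: [0.7, 0.1, 0.6]
grip_width: 0.204
finger_force: 0.0
```

Call:
{"op": "apply_moves", "data": {"moves": [[0,0,-0.03,0,0.6],[0,0,-0.06,0,0.6],[0,0,-0.06,0,0],[-0.178,-0.045,-0.06,-1.6,0],[-0.178,-0.045,-0.06,-1.6,0],[-0.178,-0.045,-0.06,-1.6,0],[-0.178,-0.045,-0.06,-1.6,0],[-0.178,-0.045,-0.06,-1.6,0],[-0.178,-0.045,-0.06,-1.6,0],[-0.178,-0.045,-0.06,-1.6,0],[-0.178,-0.045,-0.06,-1.6,0],[-0.178,-0.045,-0.06,-1.6,0],[-0.178,-0.045,-0.06,-1.6,0],[-0.178,-0.045,-0.06,-1.6,0],[-0.178,-0.045,-0.06,-1.6,0],[-0.178,-0.045,-0.06,-1.6,0],[-0.178,-0.045,-0.06,-1.6,0],[-0.178,-0.045,-0.06,-1.6,0],[-0.178,-0.045,-0.06,-1.6,0],[-0.178,-0.045,-0.06,-1.6,0]]}}

```text
time_s: 40.37
ee_pos: [0.5962, -0.2233, 0.1954]
ee_rot: [[-0.995, -0.103, 0.0], [-0.103, 0.995, -0.0], [-0.0, -0.0, -1.0]]
contact_force: [0.2, -0.1, 0.2]
grip_width: 0.495
finger_force: 0.0
```

```bash
python3 - <<'E'
from h import *
a=viewer.camera("top");b=viewer.camera("side");s=robot.observe();print(s["ee_pos"],np.round(s["ee_rot"],3).tolist(),s["time_s"])
c,q,pts=blob(a,(5,150,120),(20,255,255),(235,270,165,205));print("L top",c,q,np.round(atz("top",*c,.12),4))
c,q,pts=blob(b,(5,140,110),(20,255,255),(338,356,172,200));k=pts[pts[:,1]<q[1]+6];print("R side",q,k.mean(0))
E
```

```text
[ 0.59616338 -0.22333291  0.19534899] [[-0.995, -0.104, 0.0], [-0.104, 0.995, -0.0], [-0.0, -0.0, -1.0]] 40.4667
L top [250.19047619 180.80952381] [245 179  12   5  42] [ 0.6238 -0.0296  0.12  ]
R side [339 184  13  11  55] [341.45456 186.45454]
```

The left button now lies across the cover, at top (245–257,181). Next is the right one.

Call:
{"op": "apply_moves", "data": {"moves": [[0,0,0.03,0,0],[0,0,0.05,0,0],[0,0,0.059,0,0],[0,0,0.059,0,0],[0,0,0.059,0,0.6],[0,0,0.059,0,0.6],[0,0,0.059,0,0.6],[0,0,0.059,0,0.6]]}}

```text
time_s: 41.13
ee_pos: [0.5972, -0.2239, 0.138]
ee_rot: [[-0.994, -0.105, 0.003], [-0.105, 0.994, -0.001], [-0.003, -0.002, -1.0]]
contact_force: [-0.7, -0.1, -0.5]
grip_width: 0.202
finger_force: 0.0
```

Call:
{"op": "apply_moves", "data": {"moves": [[-0.0002,0.0036,0,0.12,0.6],[-0.0009,0.0071,0,0.24,0.6],[-0.0019,0.0106,0,0.36,0.6],[-0.0034,0.0139,0,0.48,0.6],[-0.0052,0.0169,0,0.6,0.6],[-0.0074,0.0198,0,0.72,0.6],[-0.01,0.0223,0,0.84,0.6],[-0.0128,0.0246,0,0.96,0.6],[-0.0159,0.0265,0,1.08,0.6],[-0.0191,0.028,0,1.2,0.6],[-0.0226,0.0291,0,1.32,0.6],[-0.0261,0.0297,0,1.44,0.6],[-0.0297,0.03,0,1.56,0.6],[-0.0333,0.0298,0,1.68,0.6],[-0.0362,0.0294,0,1.78,0.6],[-0.0362,0.0294,0,1.78,0.6],[-0.0362,0.0294,0,1.78,0.6]]}}

```text
time_s: 42.55
ee_pos: [0.6295, -0.1905, 0.137]
ee_rot: [[0.101, 0.995, 0.001], [0.995, -0.101, -0.001], [-0.001, 0.001, -1.0]]
contact_force: [0.2, 0.2, -0.5]
grip_width: 0.197
finger_force: 0.0
```

Call:
{"op": "apply_moves", "data": {"moves": [[0,0,-0.03,0,0.6],[0,0,-0.07,0,0.6],[0,0,-0.1,0,0],[0,-0.1,-0.1,0,0],[0,-0.2,-0.1,0,0],[0,-0.2,-0.1,0,0],[0,-0.2,-0.1,0,0],[0,-0.2,-0.1,0,0],[0,-0.2,-0.1,0,0],[0,-0.2,-0.1,0,0]]}}

```text
time_s: 43.38
ee_pos: [0.4288, -0.1693, 0.2367]
ee_rot: [[0.103, 0.995, 0.001], [0.995, -0.103, -0.001], [-0.001, 0.001, -1.0]]
contact_force: [0.7, 0.1, 0.4]
grip_width: 0.5
finger_force: 0.0
```

```bash
python3 - <<'E'
from h import *
a=viewer.camera("top");b=viewer.camera("side");s=robot.observe();print(s["ee_pos"],s["time_s"])
for n,bx in(("L",(235,270,165,205)),("R",(290,325,165,205))):
    c,q,pts=blob(a,(5,150,120),(20,255,255),bx);print(n,c,q,np.round(atz("top",*c,.12),4))
c,q,_=blob(a,(0,0,0),(180,255,60),(270,290,172,195));print("coverH",c,q,np.round(atz("top",*c,.123),4))
A=cv2.resize(a[155:225,233:323],(450,350),interpolation=cv2.INTER_CUBIC)
B=cv2.resize(b[150:250,280:380],(350,350),interpolation=cv2.INTER_CUBIC)
cv2.imwrite("pics/c14.png",np.hstack([A,B]))
E
```

```text
[ 0.43115668 -0.17016907  0.23741314] 43.4833
L [250.19047619 180.80952381] [245 179  12   5  42] [ 0.6238 -0.0296  0.12  ]
R [305.52272727 181.40909091] [300 179  14   5  44] [ 0.6252 -0.1991  0.12  ]
coverH [278.5483871  181.38709677] [277 178   4   8  31] [ 0.6229 -0.1166  0.123 ]
```

View pics/c14.png

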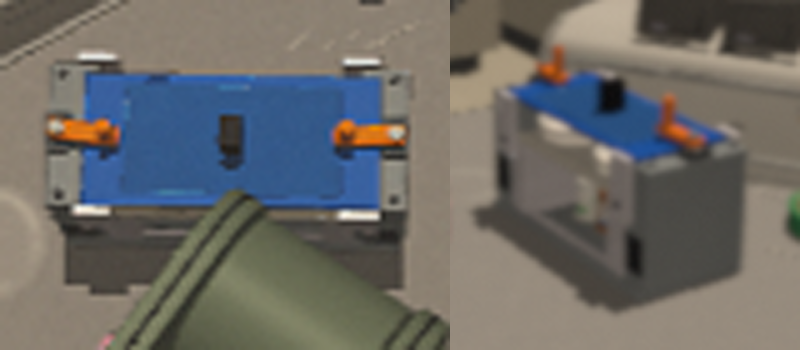

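The buttons look across, with pegs at (103,132) and (347,133) in the crop. The left may be a few degrees short of its stop, so I push both gently home.

Call:
{"op": "apply_moves", "data": {"moves": [[0.148,0.183,0.03,-0.103,0],[0.148,0.183,0.03,-0.103,0],[0.148,0.183,0.03,-0.103,0],[0.148,0.183,0.03,-0.103,0],[0.148,0.183,0.03,-0.103,0],[0.148,0.183,0.03,-0.103,0],[0.148,0.183,0.03,-0.103,0],[0.148,0.183,0.03,-0.103,0],[0.148,0.183,0.06,-0.103,0],[0.148,0.183,0.09,-0.103,0],[0.148,0.183,0.1,-0.103,0],[0.148,0.183,0.1,-0.103,0.6],[0.148,0.183,0.1,-0.103,0.6],[0.148,0.183,0.1,-0.103,0.6],[0.148,0.183,0.1,-0.103,0.6],[0.148,0.183,0.1,-0.103,0.6]]}}

```text
time_s: 44.82
ee_pos: [0.6287, -0.0418, 0.1385]
ee_rot: [[0.001, 1.0, 0.004], [1.0, -0.001, -0.001], [-0.001, 0.004, -1.0]]
contact_force: [-1.6, 0.4, 0.4]
grip_width: 0.195
finger_force: 0.0
```

Call:
{"op": "apply_moves", "data": {"moves": [[0,0.001,0,0,0.6],[0,0.002,0,0,0.6],[0,0.003,0,0,0.6],[0,0.003,0,0,0.6],[0,0.003,0,0,0.6]]}}

```text
time_s: 45.23
ee_pos: [0.6308, -0.0413, 0.1364]
ee_rot: [[0.001, 1.0, 0.001], [1.0, -0.001, 0.0], [0.0, 0.001, -1.0]]
contact_force: [0.1, 0.4, -0.3]
grip_width: 0.203
finger_force: 0.0
```

Call:
{"op": "apply_moves", "data": {"moves": [[0,0.001,0,0,0.6],[0,0.002,0,0,0.6],[0,0.0025,0,0,0.6],[0,0.0025,0,0,0.6],[0,0.0025,0,0,0.6]]}}

```text
time_s: 45.65
ee_pos: [0.6322, -0.0414, 0.1361]
ee_rot: [[0.001, 1.0, -0.002], [1.0, -0.001, 0.0], [0.0, -0.002, -1.0]]
contact_force: [-5.6, -0.1, 1.9]
grip_width: 0.201
finger_force: 2.3
```

Call:
{"op": "apply_moves", "data": {"moves": [[0,-0.0025,0,0,0.6],[0,-0.0025,-0.03,0,0.6],[0,-0.0025,-0.06,0,0],[-0.149,-0.0025,-0.06,0,0],[-0.149,-0.0025,-0.06,0,0],[-0.149,-0.0025,-0.06,0,0],[-0.149,-0.0025,-0.06,0,0],[-0.149,-0.0025,-0.06,0,0],[-0.149,-0.0025,-0.06,0,0],[-0.149,-0.0025,-0.03,0,0],[-0.149,-0.0025,0,0,0],[-0.149,-0.0025,0,0,0.6],[-0.149,-0.0025,0,0,0.6],[-0.149,-0.0025,0,0,0.6],[-0.149,-0.0025,0,0,0.6]]}}

```text
time_s: 46.9
ee_pos: [0.6318, -0.1901, 0.1386]
ee_rot: [[-0.0, 1.0, 0.003], [1.0, 0.0, -0.001], [-0.001, 0.003, -1.0]]
contact_force: [-1.7, 0.7, -0.2]
grip_width: 0.205
finger_force: 0.5
```

Call:
{"op": "apply_moves", "data": {"moves": [[0,0.001,0,0,0.6],[0,0.002,0,0,0.6],[0,0.003,0,0,0.6],[0,0.003,0,0,0.6],[0,0.003,0,0,0.6]]}}

```text
time_s: 47.32
ee_pos: [0.6322, -0.1903, 0.1379]
ee_rot: [[0.001, 1.0, -0.003], [1.0, -0.001, -0.0], [-0.0, -0.003, -1.0]]
contact_force: [-7.3, 1.6, 5.9]
grip_width: 0.201
finger_force: 3.6
```

At the stop too (7 N). I back off, leave and check.

Call:
{"op": "apply_moves", "data": {"moves": [[0,-0.003,0,0,0.6],[0,-0.003,-0.03,0,0.6],[0,-0.003,-0.07,0,0],[0,-0.003,-0.1,0,0],[0,-0.15,-0.1,0,0],[0,-0.2,-0.1,0,0],[0,-0.2,-0.1,0,0],[0,-0.2,-0.1,0,0],[0,-0.2,-0.1,0,0],[0,-0.2,-0.1,0,0],[0,-0.2,-0.1,0,0],[0,-0.2,-0.1,0,0]]}}

```text
time_s: 48.32
ee_pos: [0.4348, -0.1909, 0.2377]
ee_rot: [[0.001, 1.0, 0.004], [1.0, -0.001, -0.002], [-0.002, 0.004, -1.0]]
contact_force: [1.3, -1.1, 0.8]
grip_width: 0.5
finger_force: 0.0
```

```bash
python3 - <<'E'
from h import *
a=viewer.camera("top");s=robot.observe();print(s["ee_pos"],s["time_s"])
for n,bx in(("L",(235,270,165,205)),("R",(290,325,165,205))):
    c,q,pts=blob(a,(5,150,120),(20,255,255),bx);print(n,c,q,np.round(atz("top",*c,.12),4))
c,q,_=blob(a,(0,0,0),(180,255,60),(270,290,172,195));print("coverH",c,q,np.round(atz("top",*c,.123),4))
print(ticket.finish_job())
E
```

```text
[ 0.43504428 -0.19085114  0.2375505 ] 48.3667
L [250.375 180.25 ] [245 178  12   5  40] [ 0.6255 -0.0301  0.12  ]
R [305.85365854 181.34146341] [300 179  14   5  41] [ 0.6254 -0.2001  0.12  ]
coverH [278.51724138 181.4137931 ] [277 178   4   8  29] [ 0.6228 -0.1165  0.123 ]
the job is handed in; nothing more can be done
None
```

I packed the carrier and handed the job in at about 48 s: three vials, tray, two dishes and cover are in place, and both turnbuttons were pushed to their stops; the hand-in returned no verdict.

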